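Clamp a charcoal block by turning an eye screw with a tommy bar

ROBOT

A 6-joint arm with a two-finger parallel gripper is mounted at the origin on a cart in front of the work surface, level with it; the furniture and walls round the work are solid. World frame = base frame: x ahead of the robot, y to its left, z up, the work surface at z = 0. Lengths are in m, angles in rad, forces in N, time in s.
With the tool pointing down it reaches from about 0.375 to 0.9 m from the base axis. Payload 3.1 kg.
Tool frame: the origin (TCP) lies midway between the tips of the shut fingers; the grasp point (between the pads) lies grip_point_offset behind it (grip_point_offset is the distance from the TCP to the grasp point, in m); y points along the fingers, z is the direction in which the jaws open and shut, and the axes are right-handed (so a half turn about y gives the same grasp; the last joint's range is limited). The gripper opens to 87 mm and grips with 3 to 60 N. Pads are 19 mm wide; open, the fingers measure 117 mm over their backs; the gripper's body (75 mm by 190 mm) begins 51 mm behind the grasp point.
Start: joints at [-1.433, 0.527, 1.433, -0, 1.181, -0.178], TCP at [0.194, -0.594, 0.223] pointing down, gripper open.
Joint ranges: [-3.08, 3.08], [-0.75, 2.2], [0.22, 2.44], [-1.43, 4.57], [0, 2.65], [-2.85, 2.85]. Speed limits (rad/s): [2.79, 2.79, 3.14, 3.14, 3.14, 3.14].

INTERFACE

Orientations are given as a unit quaternion [x, y, z, w].
In Python, from rig import * gives the robot as it stands.
- The arm moves only by the tool jog_arm, never from a script. Its argument "increments" is a list that holds one entry, the list of rows, each a list of 7 numbers: the turn, a rotation vector about the world's x, y, z in degrees, then the shift along the world's x, y, z in m, then the closure, from -1 (fully open) to 1 (shut), so that 0 is half open. In form: [[[rx, ry, rz, x, y, z, jaw], ...]]. A call has 1 to 8 rows; each row is the pose to reach, as a shift and turn from the pose measured when the call began; what a row does not reach only later rows make up. A row lasts 1/10 s, in which the tool goes at most 50 mm and 8.59 degrees, less where a joint would pass 70% of its speed; a pose out of reach is approached as far as the arm can. A call with a gripper value outside its range is refused whole. The fingers move at their own pace and stop on an object; "squeeze" is the grip in N (left out, the last holds). Time passes only in rows, so rows that repeat a pose let the fingers close. It gives the time, the measured TCP pose, the force and the opening at its end, in the units of the state.
- get_obs(): the state, without advancing time (a new reading comes with each control period).
- camera(name): name is "scene" or "top" or "wrist"; returns the picture (480x640x3 uint8, red, green, blue); there is no depth.
- camera_info(name): a dict with "K" (3x3 intrinsics, pixels), "R" (3x3) and "t" (3): a world point X has camera coordinates R X + t. Camera axes: x right, y down, z forward; pixel columns grow to the right and rows downward; lengths in m; the calibration is good to about 2 mm. The wrist camera is an equidistant fisheye: a pixel r from the principal point sees the ray r / f radians off the axis. A picture is of the moment at which its call begins: read the wrist's pose just before it. camera_info takes no time and is no camera call; for the wrist camera it gives the pose at the moment of the call.
- hand_in(): hands the job in, once; it reports no verdict.
The state is a dict: "time": time; "q": joint angles; "joint_velocities": joint speeds; "joint_torque": joint torques, N m; "position": TCP position; "tool_rot": TCP orientation; "ft_force": force on the tool from outside, world axes, zero at the start; "moment": the same for the moment, N m; "grip_width": finger opening in m.
Only numpy, scipy, OpenCV 4.12 (cv2) and the standard library are available. Lean on these libraries where they do the work, as an engineer would, in place of code of your own. Each camera call takes 0.05 s, during which the arm holds its last target.

TASK

Clamp the charcoal soldering block in its wooden holder: slide the red-gripped steel bar through the eye of the brass clamp screw and, with the bar, turn the screw clockwise (seen from above) until the dog at its foot presses the charcoal against the steel fence. Make it snug but gentle, because charcoal cracks when it is squeezed hard, and do not touch the screw or the charcoal with the gripper. Then draw the bar out, lay it down on the bench top clear of the holder, and leave everything else where it is.

Things in the scene. Friction and masses are not known exactly. Their poses are not given: they have to be found in the camera images.
- holder: Fixed board 104 x 112 mm, 18 mm thick. Origin on the bench under the clamp screw's axis; the board spans x -42 to +62, y -36 to +76 mm of its frame, z up. A steel fence 13 mm high stands across it; it is adjustable and locked: its clamping face (looking to -x) lies anywhere from x = 33 to 41 mm, not measured. Low end stops keep the charcoal from sliding along y.
- clamp_screw: Upright brass screw turning about the vertical through this point, the centre of its eye, 70 mm above the bench. Eye: ring 22 mm outside, 16 mm deep, round hole 12 mm wide running level along this frame's x, open at both ends; z up. Stiff (about 0.15 N m), stays where it is left. The bar fits loosely: it swings idle about 0.25 rad either side before the screw follows.
- dog_nose (a point): Centre of the round nose (radius 6 mm, 8 mm high) of the dog, a level arm at the screw's foot, 26 mm from the screw's axis and 24 mm above the bench. Turning clockwise from above swings it onto the charcoal; it starts 0.7 to 1.35 rad short of pressing the charcoal home, depending on where the fence is set.
- charcoal: Loose ridged black charcoal block, 33 x 46 mm, 13 mm high, about 70 g, on the board between dog and fence. Origin at the centre of its underside, +x to the fence; it bears 16 mm from the origin on the fence, 15 mm on the dog's side. It starts up to 12 mm off the fence, so the dog first slides it lightly and then presses it home. Cracks above 25 N.
- bar: Loose tommy bar, about 70 g: square red plastic grip 14 x 14 x 50 mm and a straight round steel rod, 8 mm thick, sticking out 80 mm along +x, tip bevelled. Origin at the centre of the grip, half-way up; the rod's tip is 105 mm from it along +x. It starts lying on the bench top (origin 7 mm up).
- bar_shaft (a point): Point on the axis of the bar's rod half-way along the bare steel, 65 mm from the grip's centre; same axes as the bar.
- flux_pot: Bystander: round brown flux pot, 53 mm across and 32 mm high, origin at the centre of its underside.
- stone_box: Bystander: small white box with blue inside, 44 x 42 x 22 mm, origin at the centre of its underside.
- pumice: Bystander: reddish stone, 34 x 40 x 19 mm, origin at the centre of its underside.
Not all that is in view belongs to the job. Leave any turquoise look-alike of the charcoal alone.

How it is judged:
On the way, in this order (a step that is already met when the one before it is completed fails the run):
1. the bar's steel rod is through the eye of the clamp screw (x of bar_shaft in the frame of clamp_screw between -0.034 and 0.034 m and y of bar_shaft in the frame of clamp_screw between -0.012 and 0.012 m and z of bar_shaft in the frame of clamp_screw between -0.007 and 0.007 m), for 0.1 s.
2. with the bar still in the eye, the dog presses the charcoal with more than 3 N (all of step 1 and contact force between clamp_screw and charcoal above 3 N), for 0.2 s.
At the end, for the whole second after the job is handed in: The dog still presses the charcoal with more than 1.5 N, which is thus held against the fence; the bar is out of the eye and lies at rest flat on the bench top beside the holder (grip and rod less than 15 mm up) (contact force between clamp_screw and charcoal above 1.5 N and height (world z) of bar between 0 and 0.015 m and height (world z) of bar_shaft below 0.015 m and linear speed of bar below 0.02 m/s); the robot touches nothing.
It fails at once if the dog squeezes the charcoal with more than 25 N and cracks it (contact force between clamp_screw and charcoal above 25 N).
It fails at once if the gripper or arm touches the clamp screw (contact force between any of the fingers, the arm and clamp_screw above 1.5 N).
It fails at once if the gripper or arm touches the charcoal (contact force between any of the fingers, the arm and charcoal above 1.5 N).
It fails at once if a bystander is pushed more than 20 mm (distance of any of flux_pot, stone_box, pumice from where it was at the start of the episode above 0.02 m).
It also fails if it takes over 67 s, if anything falls off the work surface, if the arm or the gripper's body presses on something with over 40 N, if the wrist force passes 120 N, or if a joint passes its speed limit or range.

## Working session

There is one attempt and no reset: what is moved stays moved. The work goes in short steps, Python scripts to look and compute and a tool call to move; the robot and the scene stay as the last step left them, time stands still between calls to the robot, and variables do not carry over. Pictures are saved under pics/ and viewed, and the job is handed in when it is done.

Besides the shell and the picture viewer there is one more tool, called after "Request:" as name([rows], argument=value, ...), one row to a line, values as JSON. jog_arm: Moves the arm, as the interface text tells. Its arguments: {"type":"object","properties":{"increments":{"type":"array","items":{"type":"array","items":{"type":"array","items":{"type":"number"}}}},"squeeze":{"type":"number"}},"required":["increments"]}

```bash
ls; mkdir -p pics; python3 - <<'E'
from rig import *
import cv2
o=get_obs();print(o)
for n in ["scene","top","wrist"]:
    i=camera_info(n);print(n,i)
    cv2.imwrite(f"pics/{n}0.png",camera(n)[:,:,::-1])
E
```

```text
pics
{'time': 0.0, 'q': array([-1.43352210e+00,  5.28463436e-01,  1.43389492e+00, -1.14327770e-05,
        1.18139574e+00, -1.78427969e-01]), 'joint_velocities': array([ 0.00135186,  0.00087747, -0.00215337, -0.00183436, -0.00204338,
       -0.0001729 ]), 'joint_torque': array([ 6.41297584e-05, -4.40043461e+01, -1.76589292e+01,  6.33578910e-02,
        5.82526345e-02, -1.65966076e-04]), 'position': array([ 0.19401869, -0.59335468,  0.22157566]), 'tool_rot': array([-0.1111441 ,  0.69907903, -0.69755083,  0.11116807]), 'ft_force': array([0.3020032 , 0.39480844, 0.45670622]), 'moment': array([-0.01402387,  0.01558267, -0.07216328]), 'grip_width': 0.0878071874454423}
scene {'K': array([[584.26777954,   0.        , 320.45217756],
       [  0.        , 584.26777954, 237.16458494],
       [  0.        ,   0.        ,   1.        ]]), 'R': array([[-0.90061611, -0.43457341,  0.00604837],
       [-0.32499551,  0.66415493, -0.67325786],
       [ 0.28856291, -0.60831257, -0.73938303]]), 't': array([0.48814739, 0.21815245, 1.0781246 ])}
top {'K': array([[488.88543008,   0.        , 316.68677229],
       [  0.        , 488.88543008, 240.2270276 ],
       [  0.        ,   0.        ,   1.        ]]), 'R': array([[ 1.89052582e-02, -9.99815604e-01,  3.36885441e-03],
       [-9.85913247e-01, -1.92022258e-02, -1.66151571e-01],
       [ 1.66185623e-01, -1.80259823e-04, -9.86094471e-01]]), 't': array([0.01377796, 0.51756634, 0.85160913])}
wrist {'K': array([[371.64829954,   0.        , 316.23514366],
       [  0.        , 371.64829954, 238.4823871 ],
       [  0.        ,   0.        ,   1.        ]]), 'R': array([[ 0.31210827, -0.9500457 , -0.00126455],
       [-0.91782068, -0.30186493,  0.25784252],
       [-0.2453439 , -0.07931415, -0.96618613]]), 't': array([-0.6244021 , -0.03242179,  0.39038489])}
```

View pics/scene0.png

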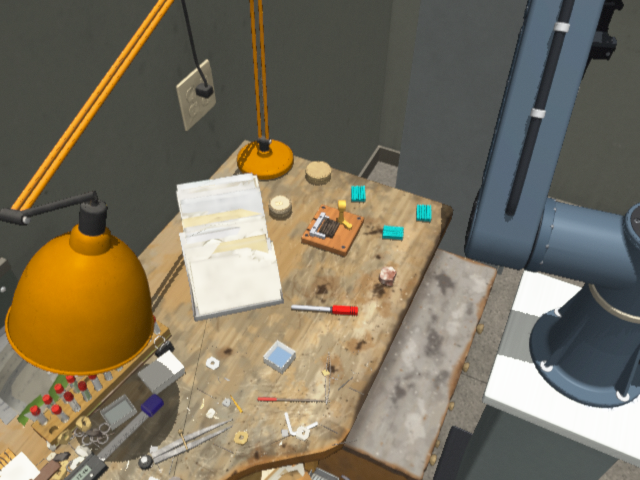

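View pics/top0.png

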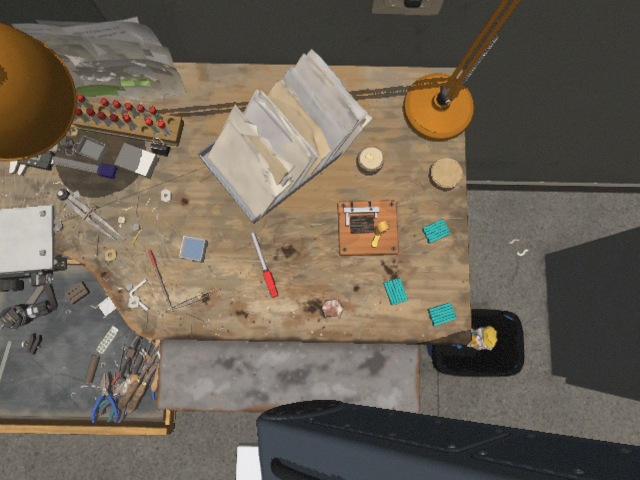

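View pics/wrist0.png

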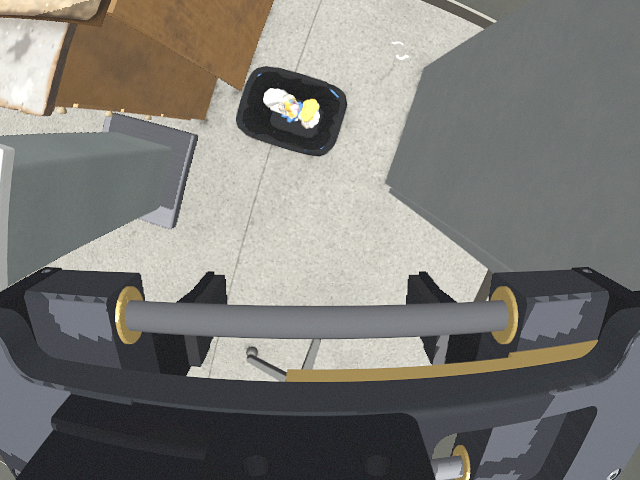

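Top view: holder around (368,228), bar with its grip at (270,285) and tip at (254,235), white/blue box at (193,249), pumice at (332,309), pot at (370,160). The scene view shows the same layout. I'll enlarge these areas next.

```bash
cat > h.py <<'E'
import numpy as np, cv2
from rig import *
def ray(n,uv,info=None):
    i=info or camera_info(n);K,R,t=[np.array(i[k]) for k in("K","R","t")]
    c=-R.T@t;x=(uv[0]-K[0,2])/K[0,0];y=(uv[1]-K[1,2])/K[1,1]
    if n=="wrist":
        r=np.hypot(x,y);d=np.array([x/r*np.sin(r),y/r*np.sin(r),np.cos(r)]) if r>1e-9 else np.array([0,0,1.])
    else: d=np.array([x,y,1.])
    d=R.T@d;return c,d/np.linalg.norm(d)
def plane(n,uv,z,info=None):
    c,d=ray(n,uv,info);return c+d*(z-c[2])/d[2]
def proj(n,X,info=None):
    i=info or camera_info(n);K,R,t=[np.array(i[k]) for k in("K","R","t")]
    p=R@np.asarray(X)+t
    if n=="wrist":
        a=np.arctan2(np.hypot(p[0],p[1]),p[2]);s=a/np.hypot(p[0],p[1]);return np.array([K[0,0]*p[0]*s+K[0,2],K[1,1]*p[1]*s+K[1,2]])
    return np.array([K[0,0]*p[0]/p[2]+K[0,2],K[1,1]*p[1]/p[2]+K[1,2]])
def tri(r1,r2):
    (a,d),(b,e)=r1,r2
    s=np.linalg.lstsq(np.c_[d,-e],b-a,rcond=None)[0];p=a+d*s[0];q=b+e*s[1];return (p+q)/2,np.linalg.norm(p-q)
E
python3 - <<'E'
from h import *
t=cv2.imread("pics/top0.png");s=cv2.imread("pics/scene0.png")
a=cv2.resize(t[190:265,325:425],None,fx=8,fy=8,interpolation=cv2.INTER_CUBIC)
cv2.imwrite("pics/tc.png",a)
a=cv2.resize(s[195:260,290:390],None,fx=8,fy=8,interpolation=cv2.INTER_CUBIC)
cv2.imwrite("pics/sc.png",a)
for n,im in(("top",t),("scene",s)):
    h=cv2.cvtColor(im,cv2.COLOR_BGR2HSV)
    m=cv2.inRange(h,(0,200,120),(5,255,255))|cv2.inRange(h,(174,200,120),(180,255,255))
    c,_=cv2.findContours(m,cv2.RETR_EXTERNAL,cv2.CHAIN_APPROX_NONE)
    for k in c:
        if cv2.contourArea(k)>60:
            r=cv2.minAreaRect(k);print(n,r,plane(n,r[0],.010),)
for uv in [(254,234.5),(271,296)]:print(plane("top",uv,.007))
for uv in [(293,308)]:print(plane("scene",uv,.007))
for uv in [(339,201),(396,201),(397,254),(340,255)]:print(plane("top",uv,.018))
print(plane("top",(332,309),.01),plane("top",(193,249),.02),plane("top",(370,160),.03))
E
```

```text
scene ((344.9364013671875, 309.7718505859375), (24.219743728637695, 7.440704822540283), 2.8624050617218018) [0.43755076 0.10751324 0.01      ]
[0.5320731  0.14353311 0.007     ]
[0.41595701 0.10708171 0.007     ]
[0.53092655 0.14604247 0.007     ]
[ 0.59822179 -0.01745086  0.018     ]
[ 0.60037257 -0.12630399  0.018     ]
[ 0.49821452 -0.12735632  0.018     ]
[ 0.49425231 -0.02050207  0.018     ]
[ 0.39397046 -0.00715822  0.01      ] [0.49997495 0.25481944 0.02      ] [ 0.67692124 -0.07524898  0.03      ]
```

View pics/tc.png

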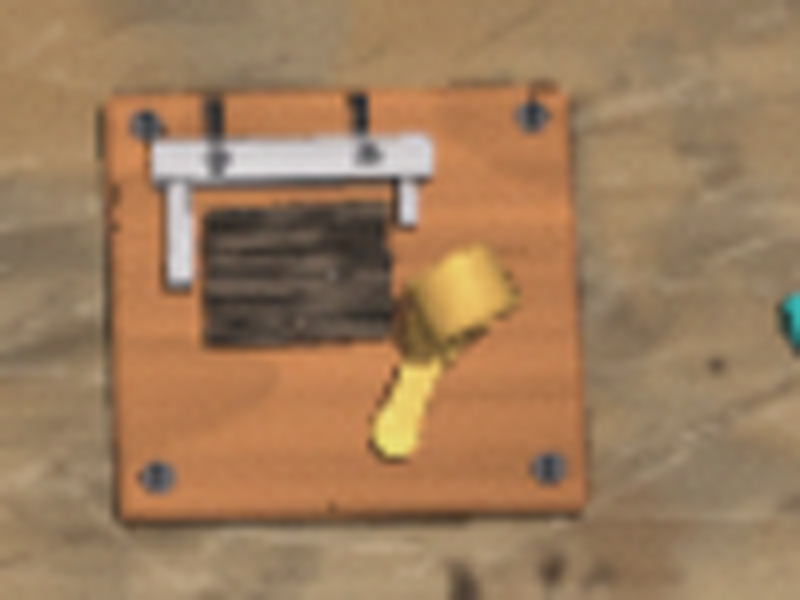

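View pics/sc.png

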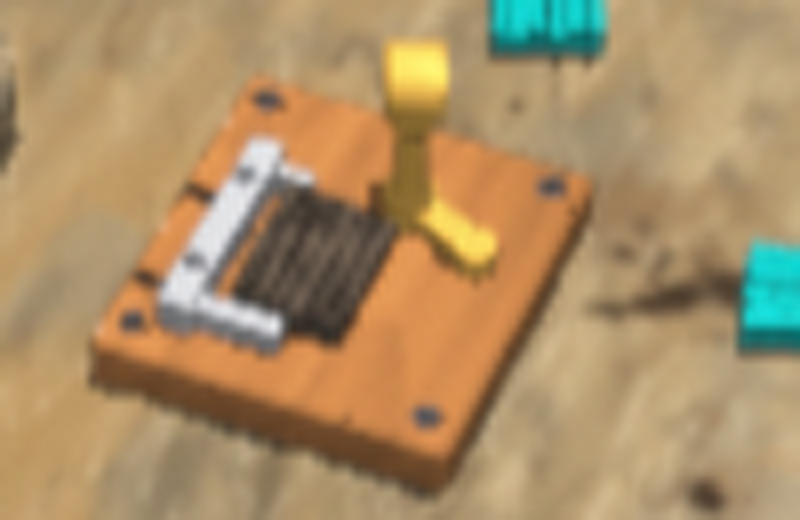

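```bash
python3 - <<'E'
from h import *
from scipy.spatial.transform import Rotation as R
print(R.from_quat(get_obs()['tool_rot']).as_matrix().round(3)); 
try: print(grip_point_offset)
except Exception as e: print(e)
Z=lambda u,v:(325+u/8,190+v/8); S=lambda u,v:(290+u/8,195+v/8)
print("eye",tri(ray("top",Z(467,292)),ray("scene",S(416,72))))
print("nose",plane("top",Z(397,438),.028),plane("scene",S(480,248),.028))
c=[plane("top",Z(*p),.018)[:2] for p in[(107,95),(565,88),(583,515),(122,520)]];print(c)
cs=[plane("scene",S(*p),.018)[:2] for p in[(98,340),(258,78),(590,185),(445,455)]];print(cs)
L=np.array([(62,76),(62,-36),(-42,-36),(-42,76)])/1e3
M,_=cv2.estimateAffinePartial2D(L,np.array(c));print(M)
M,_=cv2.estimateAffinePartial2D(L,np.array(cs));print(M)
E
```

```text
[[-0.951 -0.     0.311]
 [-0.311  0.002 -0.951]
 [-0.    -1.    -0.002]]
0.0187
eye (array([ 0.53806198, -0.0941162 ,  0.0757916 ]), np.float64(0.001273087172101153))
nose [ 0.5133497  -0.08420311  0.028     ] [ 0.51277841 -0.08533539  0.028     ]
[array([ 0.59648168, -0.01627758]), array([ 0.60035841, -0.12558756]), array([ 0.49753648, -0.12899143]), array([ 0.49426138, -0.02097047])]
[array([ 0.59416368, -0.01839502]), array([ 0.59891688, -0.12698409]), array([ 0.49863539, -0.12938624]), array([ 0.49436034, -0.02202865])]
[[ 0.97742851 -0.03516842  0.53808858]
 [ 0.03516842  0.97742851 -0.09285701]]
[[ 0.9630747  -0.03507898  0.5375899 ]
 [ 0.03507898  0.9630747  -0.09381079]]
```

Holder origin is about (0.538, -0.0935), yaw 0.036. The nose measures 26 mm from the axis and the eye sits over the origin, so both agree with the given sizes. Next I'll fly over the bar.

Request:
jog_arm([
  [[0,0,0,0.035,0.035,0.03,-1],[0,0,0,0.07,0.07,0.05,-1],[0,0,0,0.105,0.105,0.06,-1],[0,0,0,0.14,0.14,0.06,-1],[0,0,0,0.175,0.175,0.06,-1],[0,0,0,0.2,0.215,0.06,-1],[0,0,0,0.215,0.26,0.06,-1],[0,0,0,0.22,0.3,0.06,-1]],
])

```text
time: 0.95
position: [0.4154, -0.2914, 0.2815]
tool_rot: [-0.111, 0.699, -0.698, 0.112]
ft_force: [0.8, 0.7, -0.3]
grip_width: 0.087
```

Request:
jog_arm([
  [[0,0,0,0.0,0.05,0,-1],[0,0,0,0,0.1,0,-1],[0,0,0,0,0.15,0,-1],[0,0,0,0,0.2,0,-1],[0,0,0,0,0.2,0,-1],[0,0,0,0,0.2,0,-1]],
])

```text
time: 1.55
position: [0.4153, -0.0903, 0.2816]
tool_rot: [-0.113, 0.699, -0.698, 0.113]
ft_force: [0.6, 0.4, -0.5]
grip_width: 0.0869
```

```bash
python3 - <<'E'
from h import *
o=get_obs();print(o)
i=camera_info("wrist");cv2.imwrite("pics/w1.png",camera("wrist")[:,:,::-1])
import pickle;pickle.dump(i,open("w1.pkl","wb"))
E
```

```text
{'time': 1.55, 'q': array([-4.79484526e-01,  1.72835516e-01,  1.82591988e+00,  1.68628512e-03,
        1.14302929e+00,  7.70190292e-01]), 'joint_velocities': array([-0.05232241,  0.01925033, -0.03397693, -0.00916998, -0.00750966,
       -0.00562207]), 'joint_torque': array([  1.13165997, -26.74757123, -16.53854728,   0.17394015,
         0.09677509,   0.03093119]), 'position': array([ 0.41526363, -0.09028241,  0.28160665]), 'tool_rot': array([-0.11253267,  0.69852675, -0.69757549,  0.11307169]), 'ft_force': array([ 0.60884789,  0.37663179, -0.46584074]), 'moment': array([ 0.01323232, -0.01687216, -0.06964171]), 'grip_width': 0.08691016912942158}
```

View pics/w1.png

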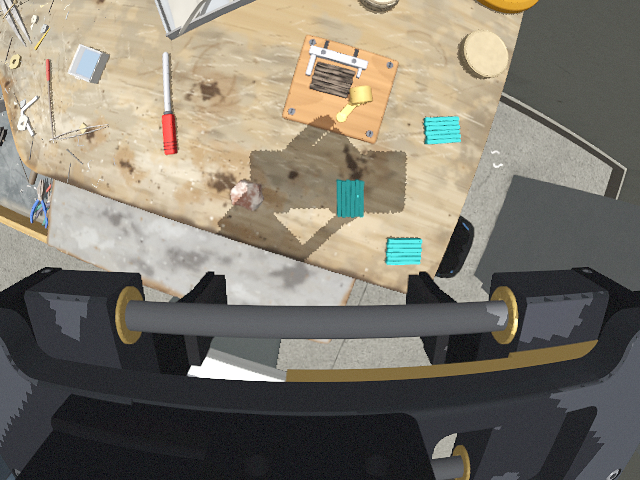

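The wrist view shows the bar grip at (169,133) with its tip at (166,54), and the holder with its brass eye at (360,94). Next I'll measure the bar and zoom on the eye.

```bash
python3 - <<'E'
from h import *
import pickle;i=pickle.load(open("w1.pkl","rb"))
w=cv2.imread("pics/w1.png");t=cv2.imread("pics/top0.png");s=cv2.imread("pics/scene0.png")
def pc(n,im,lo,hi,roi,info=None,z=.007):
    h=cv2.cvtColor(im,cv2.COLOR_BGR2HSV);m=cv2.inRange(h,lo,hi);mm=np.zeros_like(m);x0,y0,x1,y1=roi;mm[y0:y1,x0:x1]=m[y0:y1,x0:x1]
    c,_=cv2.findContours(mm,cv2.RETR_EXTERNAL,cv2.CHAIN_APPROX_NONE);k=max(c,key=cv2.contourArea)
    P=np.array([plane(n,p[0],z,info)[:2] for p in k]).astype(np.float32)
    r=cv2.minAreaRect(P*1000);print(n,np.round(r[0],1),np.round(r[1],1),r[2])
    return np.array(r[0])/1000
for n,im,r1,inf in(("wrist",w,(150,100,190,165),i),("top",t,(250,255,285,305),None),("scene",s,(325,300,365,320),None)):
    pc(n,im,(0,150,60),(8,255,255),r1,inf,.014 if n!="scene" else .010)
for n,im,r1,inf in(("wrist",w,(158,45,176,112),i),("top",t,(246,228,268,268),None),("scene",s,(285,302,333,314),None)):
    pc(n,im,(0,0,150),(180,40,255),r1,inf,.011)
a=cv2.resize(w[25:150,270:410],None,fx=5,fy=5,interpolation=cv2.INTER_CUBIC);cv2.imwrite("pics/wz.png",a)
E
```

```text
wrist [440.9 105.2] [48.9 16.9] 21.559059143066406
top [438.4 108.6] [49.1 14.1] 20.40827178955078
scene [438.5 107.2] [48.8 21.2] 25.999713897705078
wrist [502.1 131.4] [75.4  8.3] 21.218420028686523
top [502.5 134.6] [71.7  6.6] 21.163414001464844
scene [500.8 132. ] [74.3  9.4] 21.042152404785156
```

View pics/wz.png

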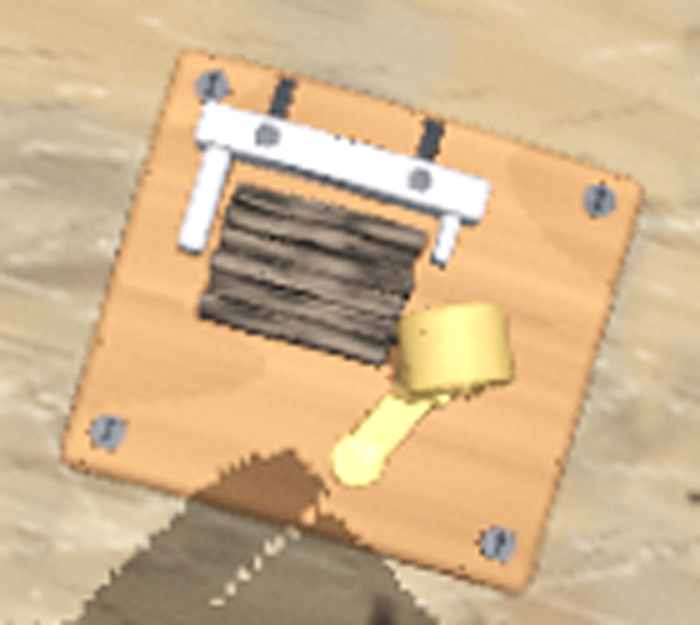

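```bash
python3 - <<'E'
from h import *
import pickle;i=pickle.load(open("w1.pkl","rb"))
P=lambda u,v,z:plane("wrist",(270+u/5,25+v/5),z,i)[:2]
q=[P(398,325,.072),P(509,307,.072),P(514,377,.072),P(405,391,.072)]
print(np.array(q).round(4),np.mean(q,0))
for a,b in((0,1),(3,2),(3,0),(2,1)):
    d=q[b]-q[a];print(np.hypot(*d)*1e3,np.degrees(np.arctan2(d[1],d[0])))
n=P(357,460,.028);print(n)
# expected eye pos
print((proj("wrist",(.538,-.0935,.07),i)-[270,25])*5)
Z=lambda u,v:(325+u/8,190+v/8)
print("fence/charcoal top:")
for p in[(155,180),(432,178),(205,208),(385,203),(205,345),(390,338)]:print(plane("top",Z(*p),.031)[:2].round(4))
print([x for x in[P(232,188,.031),P(425,240,.031),P(200,315,.031),P(385,362,.031),P(228,150,.031),P(485,218,.031)]])
E
```

```text
[[ 0.5422 -0.0829]
 [ 0.5535 -0.1026]
 [ 0.5402 -0.1081]
 [ 0.5299 -0.0885]] [ 0.54145545 -0.09554115]
22.64290690542002 -60.28668697499856
22.096116397351665 -62.40492666049714
13.515967729969818 24.391676297405528
14.389406590416906 22.46523556737443
[ 0.51723924 -0.0858144 ]
[440.44117011 363.27174305]
fence/charcoal top:
[ 0.573  -0.0272]
[ 0.5747 -0.0921]
[ 0.5665 -0.0389]
[ 0.5685 -0.0811]
[ 0.5339 -0.0392]
[ 0.5364 -0.0822]
[array([ 0.5668086 , -0.04014005]), array([ 0.56943787, -0.0840006 ]), array([ 0.53689309, -0.04273498]), array([ 0.53994989, -0.08448584]), array([ 0.57497127, -0.03649057]), array([ 0.57897362, -0.09490568])]
```

Request:
jog_arm([
  [[0,0,1.0,0.006,0.048,0,-1],[0,0,2.0,0.012,0.096,0,-1],[0,0,3.0,0.018,0.144,-0.01,-1],[0,0,3.3,0.024,0.192,-0.02,-1],[0,0,3.3,0.024,0.197,-0.06,-1],[0,0,3.3,0.024,0.197,-0.11,-1],[0,0,3.3,0.024,0.197,-0.16,-1],[0,0,3.3,0.024,0.197,-0.16,-1]],
])

```text
time: 2.4
position: [0.4357, 0.1039, 0.1152]
tool_rot: [-0.137, 0.696, -0.693, 0.126]
ft_force: [-1.1, 0.9, 0.1]
grip_width: 0.0873
```

```bash
python3 - <<'E'
from h import *
o=get_obs();print(o['position'],o['tool_rot'],o['ft_force'])
i=camera_info("wrist");cv2.imwrite("pics/w2.png",camera("wrist")[:,:,::-1])
import pickle;pickle.dump(i,open("w2.pkl","wb"))
E
```

```text
[0.43570013 0.10389841 0.11523636] [-0.13672499  0.69618175 -0.6934082   0.12578679] [-1.06040467  0.94816897  0.07005275]
```

View pics/w2.png

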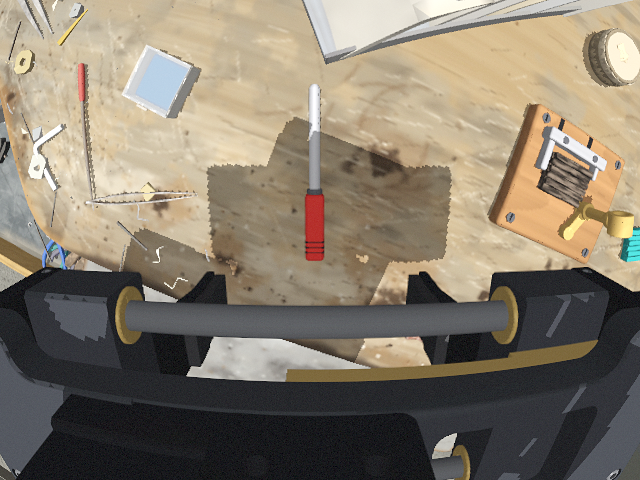

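The bar is upright and centred in the wrist view: grip from (315,190) to (315,261), tip at (315,86).

```bash
python3 - <<'E'
from h import *
import pickle;i=pickle.load(open("w2.pkl","rb"))
a=plane("wrist",(315,190),.013,i);b=plane("wrist",(315,261),.007,i);t=plane("wrist",(314.5,86),.007,i)
print(a,b,(a+b)/2,np.hypot(*(a-b)[:2]),t,np.hypot(*(t-b)[:2]), np.degrees(np.arctan2(*(t-b)[1::-1])))
print(get_obs()['position'])
E
```

```text
[0.46682845 0.11743545 0.013     ] [0.41485193 0.09708534 0.007     ] [0.44084019 0.10726039 0.01      ] 0.05581832077558344 [0.53670785 0.14536134 0.007     ] 0.13107035255173366 21.612126206915924
[0.43813399 0.10401092 0.11864276]
```

Request:
jog_arm([
  [[0,0,0,0.001,0.003,-0.04,-1],[0,0,0,0.001,0.003,-0.08,-1],[0,0,0,0.001,0.003,-0.105,-1],[0,0,0,0.001,0.003,-0.113,-1],[0,0,0,0.001,0.003,-0.113,-1],[0,0,0,0.001,0.003,-0.113,-1]],
])

```text
time: 3.05
position: [0.4413, 0.1066, 0.0077]
tool_rot: [-0.132, 0.695, -0.694, 0.13]
ft_force: [0.2, 0.3, 0.3]
grip_width: 0.0868
```

Request:
jog_arm([
  [[0,0,0,0,0,0,0.5],[0,0,0,0,0,0,1],[0,0,0,0,0,0,1],[0,0,0,0,0,0,1],[0,0,0,0,0,0,1],[0,0,0,0,0,0,1],[0,0,0,0,0,0,1],[0,0,0,0,0,0,1]],
], squeeze=40)

```text
time: 3.85
position: [0.4412, 0.1067, 0.0076]
tool_rot: [-0.132, 0.695, -0.694, 0.13]
ft_force: [-0.8, 0.0, 0.1]
grip_width: 0.0313
```

Request:
jog_arm([
  [[0,0,0,0,0,-0.004,0.45],[0,0,0,0,0,-0.004,0.45],[0,0,0,0,0,-0.004,1],[0,0,0,0,0,-0.004,1],[0,0,0,0,0,-0.004,1],[0,0,0,0,0,-0.004,1],[0,0,0,0,0,-0.004,1]],
])

```text
time: 4.55
position: [0.4412, 0.1066, 0.0036]
tool_rot: [-0.132, 0.695, -0.694, 0.13]
ft_force: [0.9, -0.2, -0.7]
grip_width: 0.0134
```

Request:
jog_arm([
  [[0,0,0,0,0,0.04,1],[0,0,0,0,0,0.08,1],[0,0,1,-0.003,-0.045,0.11,1],[0,0,2,-0.008,-0.095,0.11,1],[0,0,3,-0.014,-0.145,0.11,1],[0,0,4,-0.02,-0.195,0.11,1],[0,0,4.6,-0.026,-0.24,0.09,1],[0,0,4.6,-0.026,-0.26,0.065,1]],
])

```text
time: 5.35
position: [0.4164, -0.1578, 0.0693]
tool_rot: [0.158, -0.688, 0.691, -0.158]
ft_force: [0.8, 0.0, -0.9]
grip_width: 0.0134
```

Request:
jog_arm([
  [[0,0,0,0,0,0,1],[0,0,0,0,0,0,1],[0,0,0,0,0,0,1]],
])

```text
time: 5.65
position: [0.4161, -0.1566, 0.0699]
tool_rot: [0.158, -0.688, 0.69, -0.158]
ft_force: [-0.6, -0.3, -0.9]
grip_width: 0.0136
```

```bash
cat > shot.py <<'E'
import sys,pickle
from h import *
k=sys.argv[1]
o=get_obs();print(o['time'],o['position'].round(4),o['tool_rot'].round(4),o['ft_force'].round(2),o['moment'].round(3),o['q'].round(2),o['grip_width'])
from scipy.spatial.transform import Rotation as R
print(R.from_quat(o['tool_rot']).as_matrix().round(3).tolist())
D={}
for n in sys.argv[2:]:
    D[n]=camera_info(n);cv2.imwrite(f"pics/{k}_{n}.png",camera(n)[:,:,::-1])
pickle.dump(D,open(k+".pkl","wb"))
E
python3 shot.py a wrist top scene
python3 - <<'E'
import cv2
a=cv2.imread("pics/a_top.png")[200:285,310:420];b=cv2.imread("pics/a_scene.png")[190:275,310:420]
cv2.imwrite("pics/a_z.png",cv2.resize(cv2.vconcat([a,b])[:, :],None,fx=3.5*1,fy=3.5,interpolation=cv2.INTER_CUBIC))
E
```

```text
5.65 [ 0.4161 -0.1566  0.0699] [ 0.1581 -0.6882  0.6902 -0.158 ] [-0.57 -0.27 -0.86] [ 0.045 -0.029 -0.098] [-0.61  0.57  2.01 -0.    0.56  0.51] 0.013551264395243517
[[-0.9, 0.001, 0.436], [-0.436, -0.003, -0.9], [0.001, -1.0, 0.003]]
```

View pics/a_wrist.png

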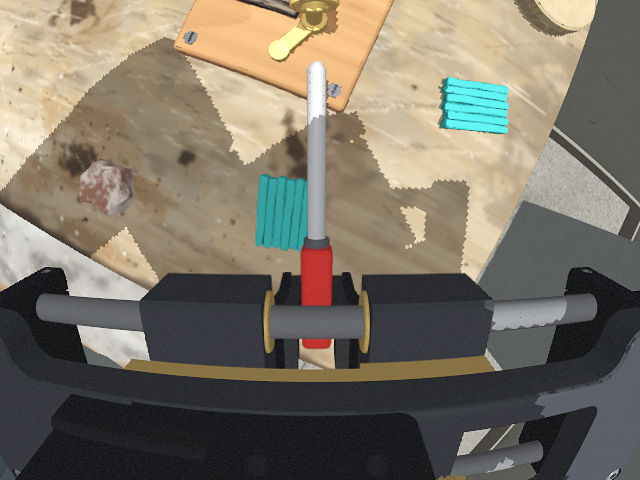

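View pics/a_z.png

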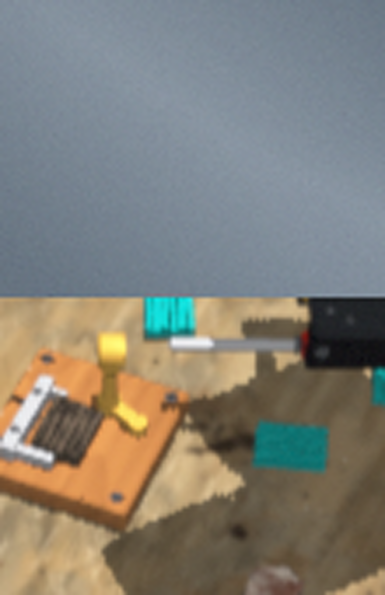

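```bash
python3 - <<'E'
import cv2
a=cv2.imread("pics/a_wrist.png")[0:80,250:390];b=cv2.imread("pics/a_scene.png")[195:225,325:405]
cv2.imwrite("pics/a_z2.png",cv2.vconcat([cv2.resize(a,(700,400),interpolation=cv2.INTER_CUBIC),cv2.resize(b[:,:],(700,200),interpolation=cv2.INTER_CUBIC)]))
import pickle
from h import *
i=pickle.load(open("a.pkl","rb"))["wrist"]
# rod tip tri
for X in [(.538,-.0935,.07),(.5395,-.0955,.07)]: print(proj("wrist",X,i),proj("scene",X))
p=np.array([.4161,-.1566,.0733]);d=np.array([.9,.436,0])
print("tip pred",proj("wrist",p+d*.103,i),proj("scene",p+d*.103))
E
```

```text
[307.68261448  -3.51615083] [341.526491   206.06554611]
[313.2480262  -4.4693061] [341.27148103 205.25143055]
tip pred [315.83907337  66.20993402] [357.66575921 203.79981596]
```

View pics/a_z2.png

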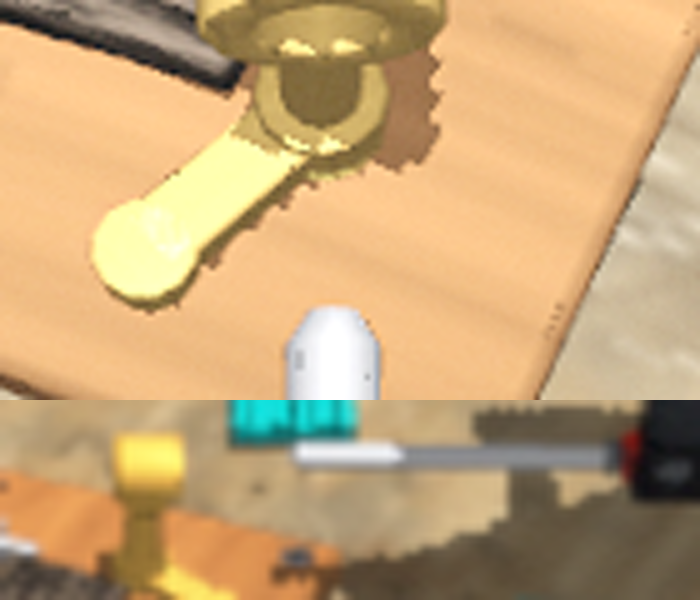

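Request:
jog_arm([
  [[0,0,0,0.006,0.005,-0.0033,1],[0,0,0,0.011,0.0075,-0.0033,1],[0,0,0,0.0157,0.009,-0.0033,1],[0,0,0,0.0157,0.009,-0.0033,1],[0,0,0,0.0157,0.009,-0.0033,1]],
])

```text
time: 6.3
position: [0.4326, -0.1474, 0.0669]
tool_rot: [0.158, -0.688, 0.691, -0.159]
ft_force: [0.3, -0.4, 0.2]
grip_width: 0.0135
```

```bash
python3 shot.py b wrist scene
python3 - <<'E'
import cv2
a=cv2.imread("pics/b_wrist.png")[0:80,250:390];b=cv2.imread("pics/b_scene.png")[195:225,325:405]
cv2.imwrite("pics/b_z2.png",cv2.vconcat([cv2.resize(a,(700,400),interpolation=cv2.INTER_CUBIC),cv2.resize(b[:,:],(700,200),interpolation=cv2.INTER_CUBIC)]))
E
```

```text
6.3 [ 0.4326 -0.1474  0.0669] [ 0.1585 -0.6876  0.6905 -0.1591] [ 0.32 -0.44  0.25] [ 0.011 -0.015  0.001] [-0.57  0.59  1.98 -0.    0.57  0.55] 0.013497571449472176
[[-0.899, 0.002, 0.438], [-0.438, -0.004, -0.899], [0.0, -1.0, 0.004]]
```

View pics/b_z2.png

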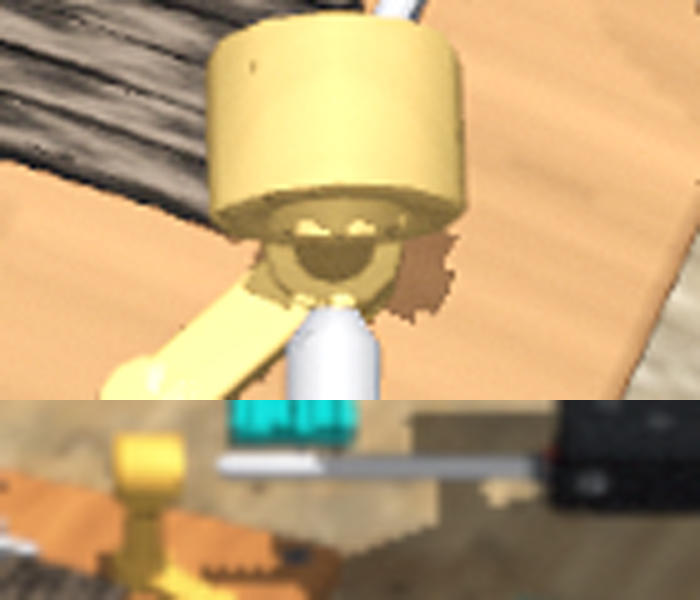

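Request:
jog_arm([
  [[0,0,0,0.003,0.001,0,1],[0,0,0,0.0065,0.0027,0,1],[0,0,0,0.011,0.005,0,1],[0,0,0,0.0155,0.007,0,1],[0,0,0,0.02,0.0092,0,1],[0,0,0,0.02,0.0092,0,1]],
])

```text
time: 7.0
position: [0.4531, -0.1382, 0.0669]
tool_rot: [0.158, -0.687, 0.691, -0.159]
ft_force: [-0.5, -0.3, -0.7]
grip_width: 0.0137
```

```bash
python3 shot.py c wrist scene
python3 - <<'E'
import cv2
a=cv2.imread("pics/c_wrist.png")[0:80,250:390];b=cv2.imread("pics/c_scene.png")[195:225,325:405]
cv2.imwrite("pics/c_z2.png",cv2.vconcat([cv2.resize(a,(700,400),interpolation=cv2.INTER_CUBIC),cv2.resize(b[:,:],(700,200),interpolation=cv2.INTER_CUBIC)]))
E
```

```text
7.0 [ 0.4531 -0.1382  0.0669] [ 0.1584 -0.6875  0.6906 -0.1593] [-0.46 -0.3  -0.72] [-0.037 -0.029  0.001] [-0.53  0.6   1.94 -0.    0.6   0.59] 0.013705345348166573
[[-0.899, 0.002, 0.438], [-0.438, -0.004, -0.899], [-0.0, -1.0, 0.005]]
```

View pics/c_z2.png

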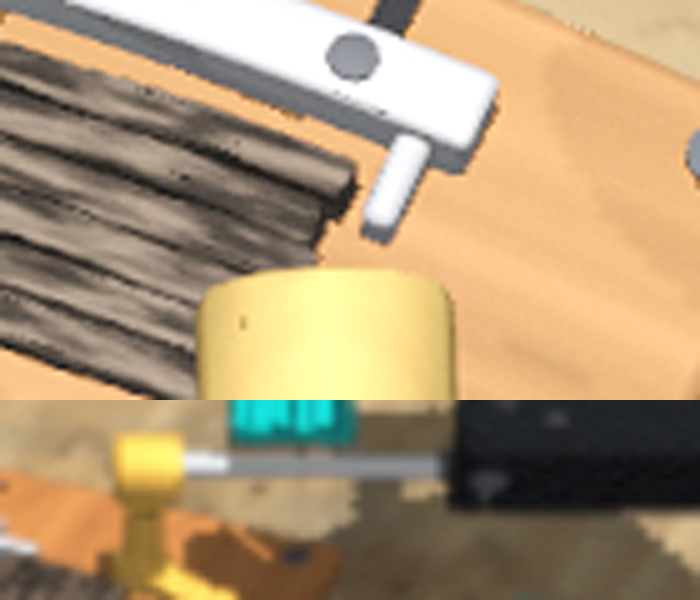

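Request:
jog_arm([
  [[0,0,0,0.0043,0.0026,0,1],[0,0,0,0.0088,0.0047,0,1],[0,0,0,0.0133,0.0069,0,1],[0,0,0,0.0178,0.0091,0,1],[0,0,0,0.0223,0.0113,0,1],[0,0,0,0.0268,0.0135,0,1],[0,0,0,0.031,0.0155,0,1],[0,0,0,0.031,0.0155,0,1]],
])

```text
time: 7.9
position: [0.484, -0.1225, 0.0668]
tool_rot: [0.159, -0.687, 0.691, -0.159]
ft_force: [0.6, -0.4, -0.9]
grip_width: 0.0129
```

```bash
python3 shot.py d wrist scene
python3 - <<'E'
import cv2
b=cv2.imread("pics/d_scene.png")[195:225,325:405]
cv2.imwrite("pics/d_z2.png",cv2.resize(b[:,:],(800,300),interpolation=cv2.INTER_CUBIC))
E
```

```text
7.9 [ 0.484  -0.1225  0.0668] [ 0.1585 -0.6875  0.6905 -0.1593] [ 0.61 -0.37 -0.87] [-0.05   0.04  -0.041] [-0.47  0.62  1.88 -0.    0.64  0.65] 0.012892855974851465
[[-0.899, 0.002, 0.438], [-0.438, -0.004, -0.899], [-0.0, -1.0, 0.004]]
```

View pics/d_z2.png

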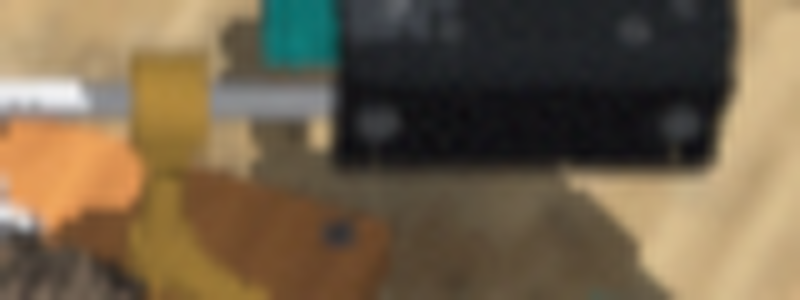

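View pics/d_wrist.png

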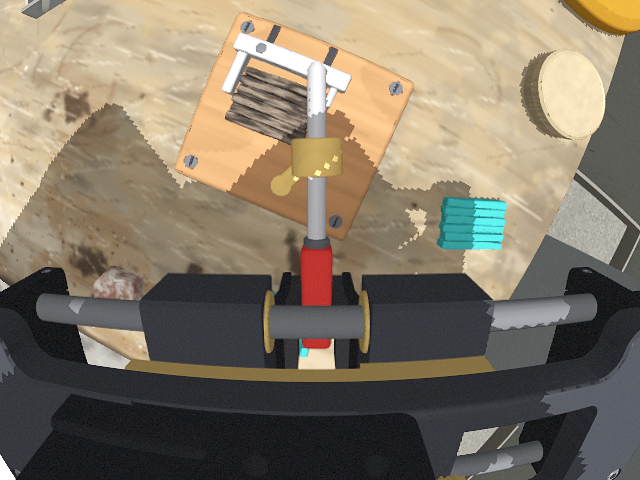

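The rod runs through the eye. In the wrist view the ring is at (317,157), mid-way between the grip end at v=238 and the tip at v=62.

```bash
python3 - <<'E'
from h import *
import pickle
i=pickle.load(open("d.pkl","rb"))["wrist"]
w=cv2.imread("pics/d_wrist.png");cv2.imwrite("pics/d_z.png",cv2.resize(w[120:200,260:360],None,fx=7,fy=7,interpolation=cv2.INTER_CUBIC))
p=get_obs()['position']
for v in(138,157,175,238,62):
    X=plane("wrist",(317,v),.07,i);print(v,X.round(4),np.hypot(*(X-p)[:2]))
for k,z in((-1,0),): pass
E
```

```text
138 [ 0.5487 -0.0915  0.07  ] 0.07244039519809412
157 [ 0.5414 -0.0951  0.07  ] 0.06426329275412916
175 [ 0.5344 -0.0986  0.07  ] 0.056485094172603265
238 [ 0.5092 -0.1109  0.07  ] 0.028469309010026672
62 [ 0.5785 -0.0769  0.07  ] 0.1056644042008966
```

View pics/d_z.png

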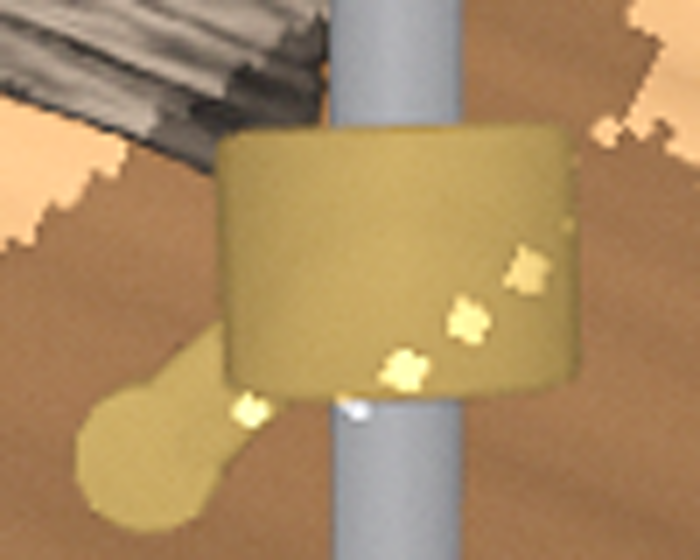

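```bash
cat > arc.py <<'E'
import sys,numpy as np
from rig import get_obs
from scipy.spatial.transform import Rotation as R
c=np.array([.540,-.0947]);o=get_obs();p=o['position'];d=p[:2]-c
M=R.from_quat(o['tool_rot']).as_matrix();yaw=np.degrees(np.arctan2(M[1,0],M[0,0]))
print("p",p.round(4),"r",np.hypot(*d).round(4),"ang",np.degrees(np.arctan2(d[1],d[0]))%360,"yaw",yaw%360,"F",o['ft_force'].round(2),"M",o['moment'].round(3),"t",o['time'])
for f in map(float,sys.argv[1:]):
    a=np.radians(yaw-f)   # keep radial with tool x = yaw
    q=c+.0625*np.array([np.cos(a),np.sin(a)])-p[:2]
    print(f"[0,0,{-f},{q[0]:.4f},{q[1]:.4f},0,1],",end=" ")
E
python3 arc.py 4 8 12 16 20 24 28 32
```

```text
p [ 0.4832 -0.1225  0.0667] r 0.0632 ang 206.05812799975783 yaw 205.9614643908469 F [-0.61  0.34 -0.04] M [0.019 0.05  0.01 ] t 8.0
[0,0,-4.0,-0.0012,0.0044,0,1], [0,0,-8.0,-0.0027,0.0085,0,1], [0,0,-12.0,-0.0039,0.0127,0,1], [0,0,-16.0,-0.0048,0.0170,0,1], [0,0,-20.0,-0.0054,0.0213,0,1], [0,0,-24.0,-0.0057,0.0256,0,1], [0,0,-28.0,-0.0057,0.0300,0,1], [0,0,-32.0,-0.0054,0.0343,0,1],
```

Request:
jog_arm([
  [[0,0,-4,-0.0012,0.0044,0,1],[0,0,-8,-0.0027,0.0085,0,1],[0,0,-12,-0.0039,0.0127,0,1],[0,0,-16,-0.0048,0.017,0,1],[0,0,-20,-0.0054,0.0213,0,1],[0,0,-24,-0.0057,0.0256,0,1],[0,0,-28,-0.0057,0.03,0,1],[0,0,-32,-0.0054,0.0343,0,1]],
])

```text
time: 8.8
position: [0.4773, -0.0881, 0.0667]
tool_rot: [-0.038, -0.705, 0.707, 0.039]
ft_force: [-1.2, 1.0, -0.7]
grip_width: 0.0138
```

```bash
python3 shot.py e wrist; python3 arc.py 4 8 12 16 20 24
python3 - <<'E'
import cv2
w=cv2.imread("pics/e_wrist.png");cv2.imwrite("pics/e_z.png",cv2.resize(w[0:240,180:440],None,fx=2.5,fy=2.5,interpolation=cv2.INTER_CUBIC))
E
```

```text
8.8 [ 0.4773 -0.0881  0.0667] [-0.0375 -0.7048  0.7073  0.0387] [-1.17  0.96 -0.71] [-0.024 -0.034  0.17 ] [-0.41  0.61  1.91 -0.01  0.63  1.27] 0.013754222507542326
[[-0.994, -0.002, -0.108], [0.108, -0.003, -0.994], [0.001, -1.0, 0.004]]
p [ 0.4773 -0.0875  0.0667] r 0.0631 ang 173.47313655581553 yaw 173.71893140420988 F [-0.25 -0.68  0.08] M [0.021 0.073 0.017] t 8.85
[0,0,-4.0,0.0012,0.0040,0,1], [0,0,-8.0,0.0021,0.0082,0,1], [0,0,-12.0,0.0034,0.0124,0,1], [0,0,-16.0,0.0049,0.0165,0,1], [0,0,-20.0,0.0067,0.0205,0,1], [0,0,-24.0,0.0087,0.0243,0,1],
```

View pics/e_z.png

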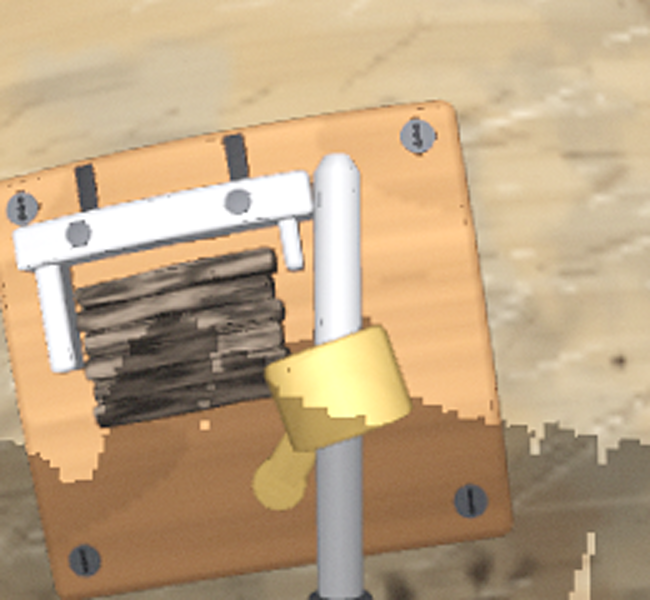

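Request:
jog_arm([
  [[0,0,-4,0.0012,0.004,0,1],[0,0,-8,0.0021,0.0082,0,1],[0,0,-12,0.0034,0.0124,0,1],[0,0,-16,0.0049,0.0165,0,1],[0,0,-20,0.0067,0.0205,0,1],[0,0,-24,0.0087,0.0243,0,1],[0,0,-24,0.0087,0.0243,0,1]],
])

```text
time: 9.55
position: [0.4855, -0.0625, 0.0666]
tool_rot: [-0.183, -0.682, 0.684, 0.185]
ft_force: [-0.3, 1.6, -1.2]
grip_width: 0.0138
```

```bash
cat > look.py <<'E'
import sys,os,cv2
k=sys.argv[1]
os.system(f"python3 shot.py {k} wrist")
w=cv2.imread(f"pics/{k}_wrist.png");cv2.imwrite(f"pics/{k}_z.png",cv2.resize(w[20:240,180:440],None,fx=3,fy=2.7,interpolation=cv2.INTER_CUBIC))
E
python3 look.py f; python3 arc.py 2 4 6 8 10 12 14 16

```

```text
9.55 [ 0.4855 -0.0625  0.0666] [-0.1828 -0.6819  0.6836  0.1853] [-0.28  1.6  -1.23] [0.446 0.043 0.217] [-0.36  0.61  1.9  -0.    0.64  1.75] 0.013772094346505873
[[-0.865, -0.004, -0.503], [0.503, -0.001, -0.865], [0.003, -1.0, 0.003]]
p [ 0.4853 -0.0627  0.0666] r 0.0633 ang 149.66111823885484 yaw 149.8780223811556 F [-0.3   2.65  0.07] M [0.551 0.038 0.21 ] t 9.6
[0,0,-2.0,0.0017,0.0012,0,1], [0,0,-4.0,0.0029,0.0031,0,1], [0,0,-6.0,0.0042,0.0049,0,1], [0,0,-8.0,0.0055,0.0066,0,1], [0,0,-10.0,0.0069,0.0083,0,1], [0,0,-12.0,0.0083,0.0099,0,1], [0,0,-14.0,0.0098,0.0115,0,1], [0,0,-16.0,0.0113,0.0131,0,1],
```

View pics/f_z.png

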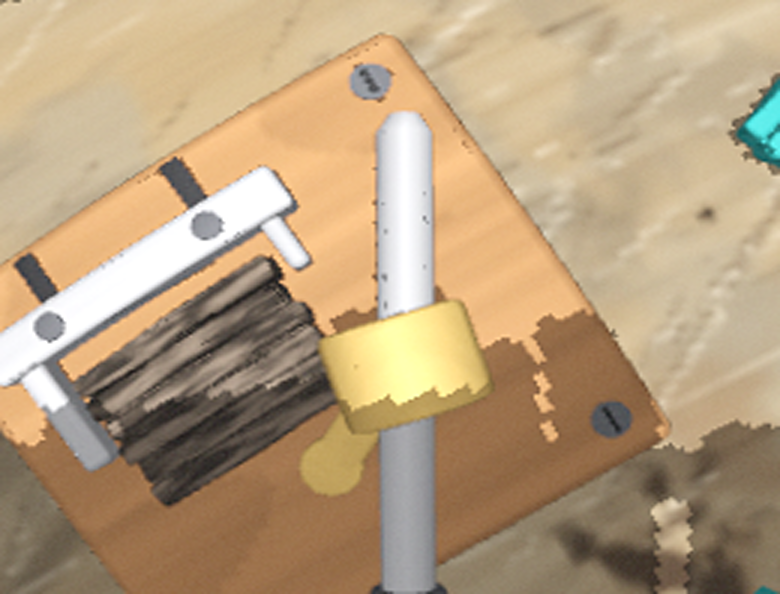

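```bash
sed -i 's/c=np.array.*;o=/c=np.array([.5403,-.0938]);o=/; s/\.0625\*np/.0630*np/' arc.py; cat >> arc.py <<'E'

Fm=np.array([-o['moment'][1],o['moment'][0]])/.2; r=d
for F in(o['ft_force'][:2],Fm): print("\nF",F.round(2),"T",(o['moment'][2]+r[0]*F[1]-r[1]*F[0]).round(3),end="")
E
python3 arc.py 2 4 6 8 10
```

```text
p [ 0.4853 -0.0627  0.0666] r 0.0631 ang 150.5034838871209 yaw 149.8780223811556 F [-0.3   2.65  0.07] M [0.551 0.038 0.21 ] t 9.6
[0,0,-2.0,0.0016,0.0024,0,1], [0,0,-4.0,0.0028,0.0043,0,1], [0,0,-6.0,0.0041,0.0060,0,1], [0,0,-8.0,0.0054,0.0078,0,1], [0,0,-10.0,0.0068,0.0095,0,1], 
F [-0.3   2.65] T 0.074
F [-0.19  2.76] T 0.065
```

Request:
jog_arm([
  [[0,0,-2,0.0016,0.0024,0,1],[0,0,-4,0.0028,0.0043,0,1],[0,0,-6,0.0041,0.006,0,1],[0,0,-8,0.0054,0.0078,0,1],[0,0,-10,0.0068,0.0095,0,1]],
])

```text
time: 10.1
position: [0.4917, -0.0534, 0.0666]
tool_rot: [-0.241, -0.664, 0.665, 0.244]
ft_force: [0.2, 1.4, -0.6]
grip_width: 0.0138
```

```bash
python3 look.py g; python3 arc.py 1 2 3 4 5 6 7 8

```

```text
10.1 [ 0.4917 -0.0534  0.0666] [-0.2406 -0.6635  0.6651  0.2439] [ 0.15  1.37 -0.64] [0.306 0.112 0.274] [-0.33  0.62  1.88 -0.    0.65  1.94] 0.013776183778792144
[[-0.765, -0.005, -0.644], [0.644, -0.001, -0.765], [0.004, -1.0, 0.004]]
p [ 0.4919 -0.0532  0.0666] r 0.0632 ang 139.97549182639617 yaw 139.86481737937035 F [-0.48  2.16  0.65] M [0.323 0.077 0.145] t 10.15
[0,0,-1.0,0.0009,0.0008,0,1], [0,0,-2.0,0.0017,0.0016,0,1], [0,0,-3.0,0.0024,0.0024,0,1], [0,0,-4.0,0.0032,0.0032,0,1], [0,0,-5.0,0.0039,0.0040,0,1], [0,0,-6.0,0.0047,0.0048,0,1], [0,0,-7.0,0.0055,0.0055,0,1], [0,0,-8.0,0.0063,0.0063,0,1], 
F [-0.48  2.16] T 0.06
F [-0.38  1.62] T 0.083
```

View pics/g_z.png

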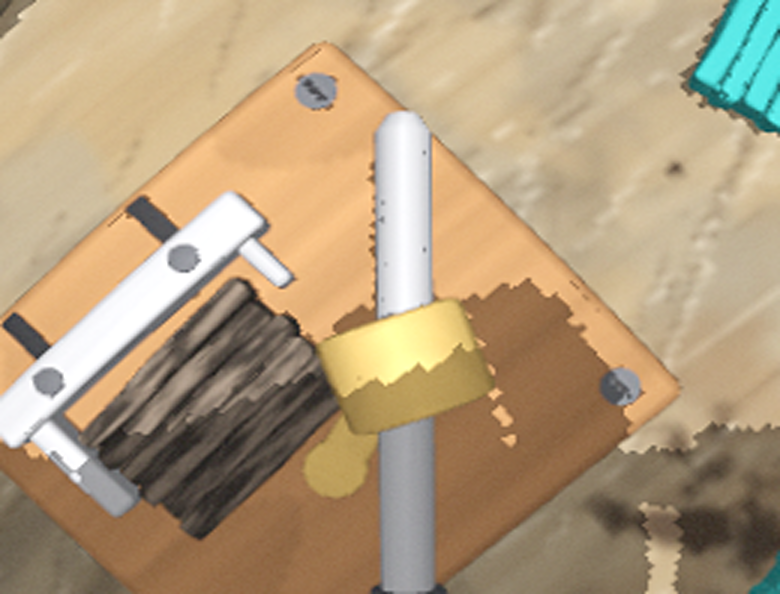

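Request:
jog_arm([
  [[0,0,-1,0.0009,0.0008,0,1],[0,0,-2,0.0017,0.0016,0,1],[0,0,-3,0.0024,0.0024,0,1],[0,0,-4,0.0032,0.0032,0,1],[0,0,-5,0.0039,0.004,0,1],[0,0,-6,0.0047,0.0048,0,1],[0,0,-6,0.0047,0.0048,0,1]],
])

```text
time: 10.85
position: [0.4966, -0.0482, 0.0666]
tool_rot: [-0.275, -0.65, 0.651, 0.279]
ft_force: [-1.7, 1.9, 0.6]
grip_width: 0.0133
```

```bash
python3 look.py h; python3 arc.py 1 2 3 4 5 6

```

```text
10.85 [ 0.4966 -0.0482  0.0666] [-0.2755 -0.6499  0.6512  0.2789] [-1.66  1.93  0.61] [0.357 0.169 0.172] [-0.32  0.62  1.87 -0.    0.66  2.06] 0.013252505131663596
[[-0.693, -0.005, -0.721], [0.721, 0.0, -0.693], [0.004, -1.0, 0.004]]
p [ 0.4965 -0.0482  0.0666] r 0.0632 ang 133.86951783166128 yaw 133.86675243855228 F [-1.89  2.08  0.36] M [0.396 0.122 0.166] t 10.9
[0,0,-1.0,0.0010,0.0006,0,1], [0,0,-2.0,0.0018,0.0013,0,1], [0,0,-3.0,0.0026,0.0021,0,1], [0,0,-4.0,0.0034,0.0028,0,1], [0,0,-5.0,0.0043,0.0035,0,1], [0,0,-6.0,0.0051,0.0042,0,1], 
F [-1.89  2.08] T 0.161
F [-0.61  1.98] T 0.107
```

View pics/h_z.png

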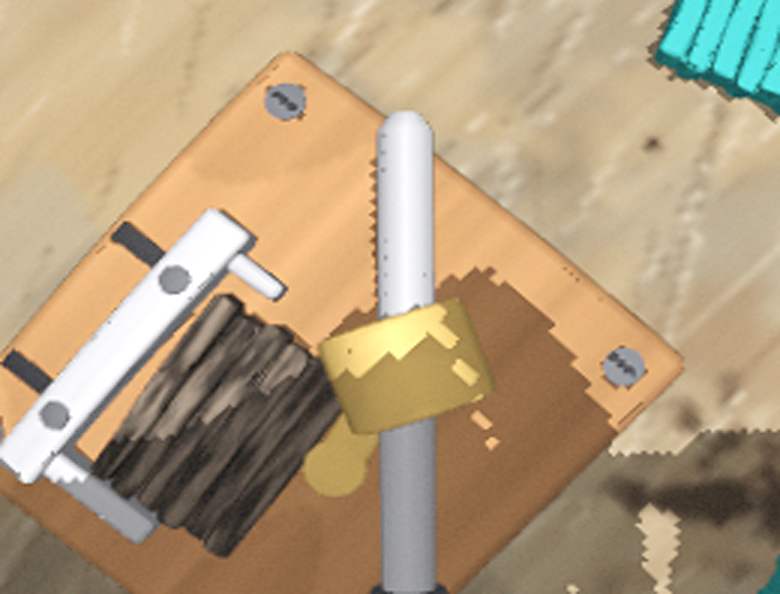

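Request:
jog_arm([
  [[0,0,-1,0.001,0.0006,0,1],[0,0,-2,0.0018,0.0013,0,1],[0,0,-3,0.0026,0.0021,0,1],[0,0,-4,0.0034,0.0028,0,1],[0,0,-4,0.0034,0.0028,0,1]],
])

```text
time: 11.4
position: [0.4998, -0.0452, 0.0665]
tool_rot: [-0.298, -0.64, 0.641, 0.302]
ft_force: [-1.9, 2.6, 0.5]
grip_width: 0.0133
```

```bash
python3 look.py i; python3 arc.py 1 2 3 4 5 6

```

```text
11.4 [ 0.4998 -0.0452  0.0665] [-0.2978 -0.6399  0.641   0.3016] [-1.93  2.63  0.54] [0.486 0.21  0.233] [-0.31  0.62  1.86 -0.    0.66  2.13] 0.01328920554909767
[[-0.641, -0.006, -0.768], [0.768, 0.001, -0.641], [0.004, -1.0, 0.004]]
p [ 0.4998 -0.0453  0.0665] r 0.0632 ang 129.85006504363517 yaw 129.8643535627959 F [-1.08  2.66  0.38] M [0.596 0.182 0.24 ] t 11.45
[0,0,-1.0,0.0010,0.0005,0,1], [0,0,-2.0,0.0018,0.0012,0,1], [0,0,-3.0,0.0027,0.0019,0,1], [0,0,-4.0,0.0036,0.0025,0,1], [0,0,-5.0,0.0045,0.0032,0,1], [0,0,-6.0,0.0054,0.0038,0,1], 
F [-1.08  2.66] T 0.184
F [-0.91  2.98] T 0.163
```

View pics/i_z.png

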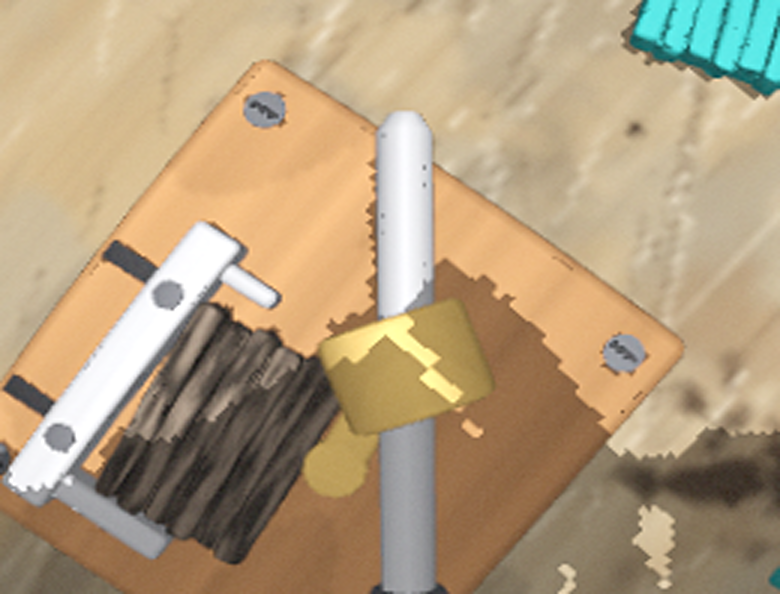

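Request:
jog_arm([
  [[0,0,-1,0.001,0.0005,0,1],[0,0,-2,0.0018,0.0012,0,1],[0,0,-2,0.0018,0.0012,0,1]],
])

```text
time: 11.75
position: [0.5016, -0.0438, 0.0665]
tool_rot: [-0.309, -0.635, 0.636, 0.313]
ft_force: [-1.2, 3.4, 0.3]
grip_width: 0.0134
```

```bash
python3 look.py j; python3 arc.py .5 1 1.5 2

```

```text
11.75 [ 0.5016 -0.0438  0.0665] [-0.3089 -0.6346  0.6356  0.3129] [-1.23  3.41  0.34] [0.598 0.256 0.241] [-0.31  0.62  1.86 -0.    0.66  2.17] 0.013394211072040928
[[-0.613, -0.006, -0.79], [0.79, 0.001, -0.613], [0.004, -1.0, 0.004]]
p [ 0.5015 -0.0439  0.0665] r 0.0632 ang 127.83132300946991 yaw 127.85455079799246 F [-1.22  3.74  0.69] M [0.687 0.224 0.209] t 11.8
[0,0,-0.5,0.0006,0.0001,0,1], [0,0,-1.0,0.0010,0.0005,0,1], [0,0,-1.5,0.0014,0.0008,0,1], [0,0,-2.0,0.0019,0.0011,0,1], 
F [-1.22  3.74] T 0.125
F [-1.12  3.44] T 0.131
```

View pics/j_z.png

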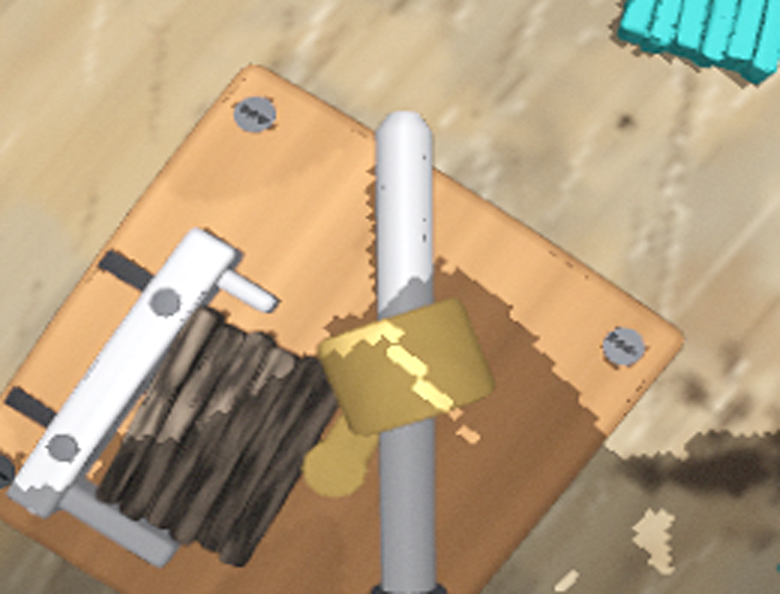

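Request:
jog_arm([
  [[0,0,-0.5,0.0006,0.0001,0,1],[0,0,-1,0.001,0.0005,0,1],[0,0,-1,0.001,0.0005,0,1]],
])

```text
time: 12.1
position: [0.5024, -0.0432, 0.0665]
tool_rot: [-0.314, -0.632, 0.633, 0.319]
ft_force: [-1.4, 3.4, 0.5]
grip_width: 0.0135
```

```bash
python3 arc.py .5 1 1.5 2

```

```text
p [ 0.5024 -0.0432  0.0665] r 0.0632 ang 126.82722537099643 yaw 126.84098264186773 F [-1.4   3.39  0.49] M [0.735 0.293 0.212] t 12.1
[0,0,-0.5,0.0006,0.0001,0,1], [0,0,-1.0,0.0010,0.0005,0,1], [0,0,-1.5,0.0015,0.0008,0,1], [0,0,-2.0,0.0019,0.0011,0,1], 
F [-1.4   3.39] T 0.154
F [-1.46  3.67] T 0.146
```

Request:
jog_arm([
  [[0,0,-0.5,0.0006,0.0001,0,1],[0,0,-1,0.001,0.0005,0,1],[0,0,-1,0.001,0.0005,0,1]],
])

```text
time: 12.4
position: [0.5033, -0.0425, 0.0665]
tool_rot: [-0.32, -0.629, 0.63, 0.324]
ft_force: [-2.8, 5.1, 0.5]
grip_width: 0.0137
```

```bash
python3 look.py k;python3 arc.py .5 1 1.5 2

```

```text
12.4 [ 0.5033 -0.0425  0.0665] [-0.3197 -0.6291  0.63    0.3242] [-2.83  5.13  0.52] [0.781 0.284 0.229] [-0.31  0.63  1.85 -0.    0.67  2.21] 0.013684276212996501
[[-0.585, -0.006, -0.811], [0.811, 0.002, -0.585], [0.005, -1.0, 0.004]]
p [ 0.5033 -0.0426  0.0664] r 0.0632 ang 125.86946482569347 yaw 125.84027644233888 F [-1.06  4.68  0.98] M [0.825 0.277 0.268] t 12.45
[0,0,-0.5,0.0006,0.0002,0,1], [0,0,-1.0,0.0010,0.0005,0,1], [0,0,-1.5,0.0015,0.0008,0,1], [0,0,-2.0,0.0020,0.0011,0,1], 
F [-1.06  4.68] T 0.149
F [-1.38  4.13] T 0.186
```

View pics/k_z.png

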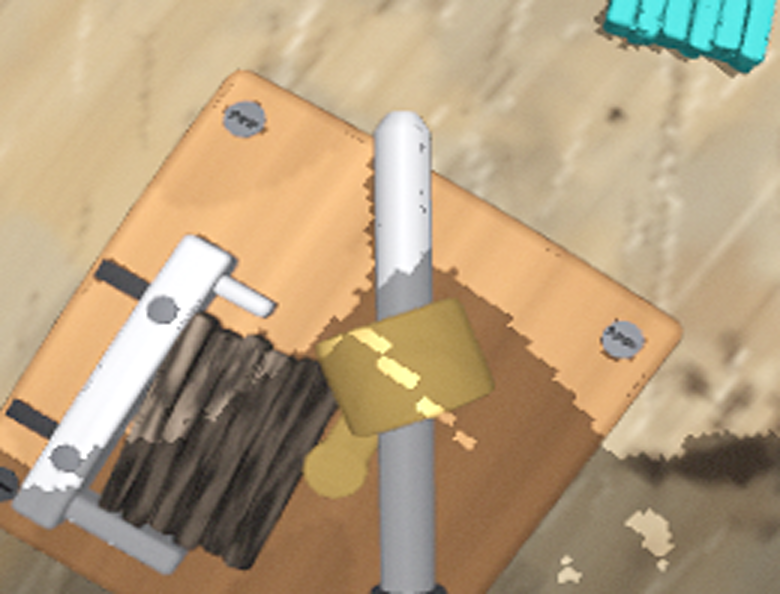

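Request:
jog_arm([
  [[0,0,-0.5,0.0006,0.0002,0,1],[0,0,-1,0.001,0.0005,0,1],[0,0,-1,0.001,0.0005,0,1]],
])

```text
time: 12.75
position: [0.5041, -0.042, 0.0665]
tool_rot: [-0.325, -0.626, 0.627, 0.33]
ft_force: [-1.6, 4.6, 1.7]
grip_width: 0.0139
```

```bash
python3 arc.py .5 1 1.5 2

```

```text
p [ 0.5041 -0.042   0.0665] r 0.0632 ang 124.91795341308605 yaw 124.82432610543819 F [-1.64  4.6   1.7 ] M [0.867 0.354 0.28 ] t 12.75
[0,0,-0.5,0.0007,0.0002,0,1], [0,0,-1.0,0.0011,0.0005,0,1], [0,0,-1.5,0.0016,0.0008,0,1], [0,0,-2.0,0.0020,0.0011,0,1], 
F [-1.64  4.6 ] T 0.199
F [-1.77  4.33] T 0.215
```

Request:
jog_arm([
  [[0,0,-0.5,0.0006,0.0002,0,1],[0,0,-0.5,0.0006,0.0002,0,1]],
])

```text
time: 12.95
position: [0.5046, -0.0416, 0.0664]
tool_rot: [-0.328, -0.625, 0.626, 0.333]
ft_force: [-1.9, 4.2, 0.8]
grip_width: 0.0135
```

```bash
python3 look.py l;python3 arc.py .5 1 1.5 2

```

```text
12.95 [ 0.5046 -0.0416  0.0664] [-0.3278 -0.6247  0.6257  0.3329] [-1.88  4.17  0.8 ] [0.814 0.364 0.306] [-0.3   0.63  1.85  0.    0.67  2.24] 0.01353913600337971
[[-0.563, -0.007, -0.826], [0.826, 0.002, -0.563], [0.006, -1.0, 0.005]]
p [ 0.5046 -0.0416  0.0664] r 0.0632 ang 124.41571968947557 yaw 124.30656680143089 F [-2.58  4.54  1.85] M [0.864 0.377 0.217] t 13.0
[0,0,-0.5,0.0007,0.0002,0,1], [0,0,-1.0,0.0012,0.0005,0,1], [0,0,-1.5,0.0016,0.0008,0,1], [0,0,-2.0,0.0021,0.0011,0,1], 
F [-2.58  4.54] T 0.189
F [-1.88  4.32] T 0.16
```

View pics/l_z.png

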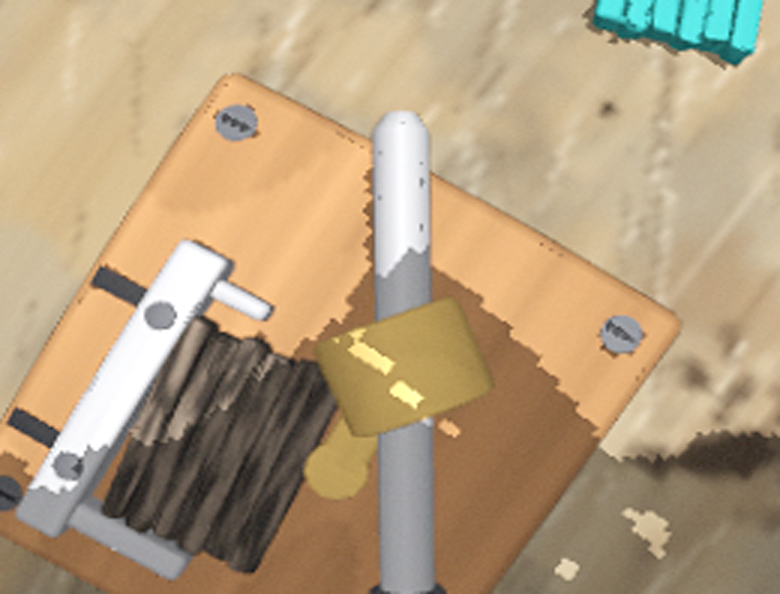

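```bash
cat > avg.py <<'E'
import sys,numpy as np
from rig import *
from scipy.spatial.transform import Rotation as R
c=np.array([.5403,-.0938]);A=[]
for k in range(int(sys.argv[1])):
    camera("scene");o=get_obs();A.append(np.r_[o['ft_force'],o['moment']])
A=np.array(A);m=A.mean(0);print("t",o['time'],"F",m[:3].round(2),"M",m[3:].round(3),"sd",A.std(0).round(2))
d=o['position'][:2]-c;a=np.arctan2(d[1],d[0])
for F in(m[:2],np.array([-m[4],m[3]])/.2):
    print("T",(m[5]+d[0]*F[1]-d[1]*F[0]).round(3),"rad",(F@[np.cos(a),np.sin(a)]).round(2),"ccw",(F@[-np.sin(a),np.cos(a)]).round(2))
E
python3 avg.py 8; python3 arc.py .5 1 1.5
```

```text
t 13.4 F [-2.08  4.76  1.69] M [0.845 0.347 0.26 ] sd [0.47 0.49 0.5  0.03 0.02 0.03]
T 0.198 rad 5.1 ccw -0.98
T 0.199 rad 4.47 ccw -0.96
p [ 0.5045 -0.0416  0.0664] r 0.0632 ang 124.42353208329261 yaw 124.30454612784403 F [-2.39  4.98  1.31] M [0.878 0.297 0.235] t 13.4
[0,0,-0.5,0.0007,0.0002,0,1], [0,0,-1.0,0.0012,0.0005,0,1], [0,0,-1.5,0.0016,0.0008,0,1], 
F [-2.39  4.98] T 0.181
F [-1.48  4.39] T 0.155
```

Request:
jog_arm([
  [[0,0,-0.5,0.0007,0.0002,0,1],[0,0,-1.0,0.0012,0.0005,0,1]],
])

```text
time: 13.6
position: [0.5054, -0.041, 0.0664]
tool_rot: [-0.333, -0.622, 0.623, 0.339]
ft_force: [-3.0, 4.3, 1.5]
grip_width: 0.0141
```

```bash
python3 avg.py 8; python3 arc.py .5 1 1.5
```

```text
t 14.0 F [-3.11  4.37  1.52] M [0.796 0.403 0.283] sd [0.48 0.38 0.28 0.02 0.01 0.04]
T 0.294 rad 5.36 ccw 0.18
T 0.251 rad 4.43 ccw -0.51
p [ 0.5054 -0.041   0.0664] r 0.0633 ang 123.46207215250348 yaw 123.28780348208193 F [-3.13  4.2   1.14] M [0.821 0.419 0.29 ] t 14.0
[0,0,-0.5,0.0008,0.0002,0,1], [0,0,-1.0,0.0012,0.0005,0,1], [0,0,-1.5,0.0017,0.0008,0,1], 
F [-3.13  4.2 ] T 0.309
F [-2.09  4.1 ] T 0.257
```

Request:
jog_arm([
  [[0,0,-0.5,0.0008,0.0002,0,1],[0,0,-1.0,0.0012,0.0005,0,1]],
])

```text
time: 14.2
position: [0.5062, -0.0405, 0.0664]
tool_rot: [-0.338, -0.619, 0.62, 0.344]
ft_force: [-2.9, 4.4, 1.2]
grip_width: 0.0136
```

```bash
python3 avg.py 8; python3 look.py m; python3 arc.py .5 1 1.5
```

```text
t 14.6 F [-3.06  4.23  1.56] M [0.777 0.405 0.324] sd [0.4  0.34 0.33 0.04 0.02 0.02]
T 0.343 rad 5.21 ccw 0.3
T 0.299 rad 4.36 ccw -0.38
14.6 [ 0.5062 -0.0404  0.0664] [-0.3381 -0.6187  0.62    0.3443] [-2.41  4.2   1.44] [0.712 0.381 0.333] [-0.3   0.63  1.85  0.    0.68  2.28] 0.013444087697462867
[[-0.534, -0.009, -0.845], [0.845, 0.003, -0.534], [0.007, -1.0, 0.006]]
p [ 0.5063 -0.0404  0.0664] r 0.0633 ang 122.53590445363017 yaw 122.29378395604824 F [-4.55  5.26  1.28] M [0.848 0.443 0.374] t 14.65
[0,0,-0.5,0.0009,0.0002,0,1], [0,0,-1.0,0.0013,0.0005,0,1], [0,0,-1.5,0.0018,0.0007,0,1], 
F [-4.55  5.26] T 0.437
F [-2.21  4.24] T 0.347
```

View pics/m_z.png

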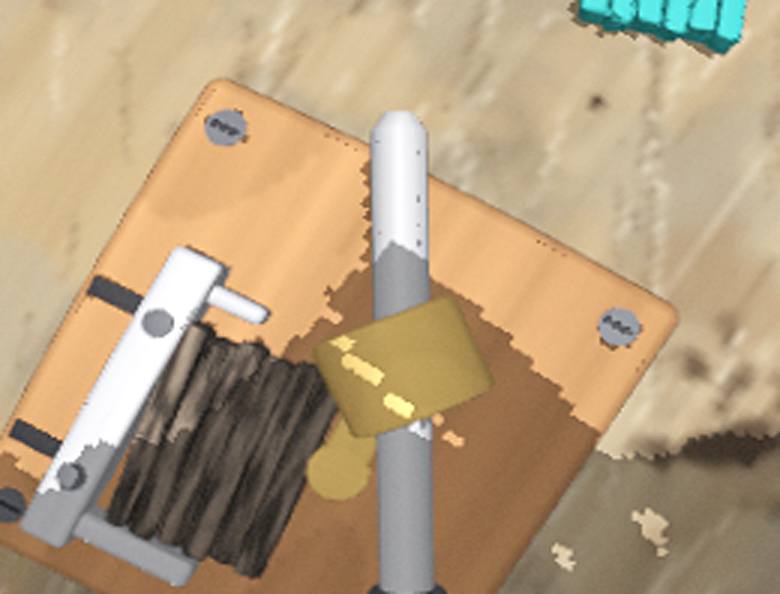

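Request:
jog_arm([
  [[0,0,-0.5,0.0009,0.0002,0,1],[0,0,-1.0,0.0013,0.0005,0,1]],
])

```text
time: 14.85
position: [0.5071, -0.0399, 0.0664]
tool_rot: [-0.343, -0.615, 0.617, 0.35]
ft_force: [-2.9, 4.8, 1.7]
grip_width: 0.0134
```

```bash
python3 avg.py 8;  python3 arc.py .5 1 1.5
```

```text
t 15.25 F [-3.19  3.96  1.58] M [0.737 0.446 0.356] sd [0.25 0.4  0.42 0.05 0.02 0.04]
T 0.396 rad 5.05 ccw 0.64
T 0.354 rad 4.31 ccw -0.03
p [ 0.5071 -0.0399  0.0664] r 0.0633 ang 121.59497054087647 yaw 121.29972040137804 F [-3.71  3.81  1.38] M [0.813 0.446 0.341] t 15.25
[0,0,-0.5,0.0009,0.0002,0,1], [0,0,-1.0,0.0014,0.0005,0,1], [0,0,-1.5,0.0019,0.0007,0,1], 
F [-3.71  3.81] T 0.415
F [-2.23  4.07] T 0.326
```

Request:
jog_arm([
  [[0,0,-0.5,0.0009,0.0002,0,1],[0,0,-1.0,0.0014,0.0005,0,1],[0,0,-1.0,0.0014,0.0005,0,1]],
])

```text
time: 15.55
position: [0.508, -0.0393, 0.0664]
tool_rot: [-0.348, -0.612, 0.614, 0.356]
ft_force: [-2.8, 3.8, 2.0]
grip_width: 0.0134
```

```bash
python3 avg.py 10;  python3 arc.py -3 -6 -9 -12 -15 -18 -21
```

```text
t 16.05 F [-3.42  4.19  1.94] M [0.717 0.48  0.393] sd [0.53 0.49 0.48 0.03 0.03 0.03]
T 0.444 rad 5.35 ccw 0.8
T 0.408 rad 4.31 ccw 0.23
p [ 0.5079 -0.0393  0.0664] r 0.0634 ang 120.70055956676423 yaw 120.32018807073538 F [-2.91  4.02  1.43] M [0.714 0.507 0.352] t 16.05
[0,0,3.0,-0.0022,-0.0019,0,1], [0,0,6.0,-0.0050,-0.0037,0,1], [0,0,9.0,-0.0076,-0.0058,0,1], [0,0,12.0,-0.0101,-0.0079,0,1], [0,0,15.0,-0.0124,-0.0102,0,1], [0,0,18.0,-0.0147,-0.0126,0,1], [0,0,21.0,-0.0168,-0.0151,0,1], 
F [-2.91  4.02] T 0.38
F [-2.54  3.57] T 0.374
```

Request:
jog_arm([
  [[0,0,3,-0.0022,-0.0019,0,1],[0,0,6,-0.005,-0.0037,0,1],[0,0,9,-0.0076,-0.0058,0,1],[0,0,12,-0.0101,-0.0079,0,1],[0,0,15,-0.0124,-0.0102,0,1],[0,0,15,-0.0124,-0.0102,0,1]],
])

```text
time: 16.65
position: [0.4973, -0.051, 0.0666]
tool_rot: [-0.267, -0.652, 0.655, 0.272]
ft_force: [-0.1, 0.4, -1.1]
grip_width: 0.0134
```

```bash
python3 avg.py 6;python3 look.py n;  python3 arc.py 0
```

```text
t 16.95 F [-0.02  0.02 -0.22] M [ 0.065  0.028 -0.01 ] sd [0.32 0.59 0.28 0.02 0.02 0.02]
T -0.01 rad 0.03 ccw 0.0
T -0.019 rad 0.33 ccw -0.13
16.95 [ 0.4961 -0.0497  0.0664] [-0.2657 -0.6524  0.6555  0.2723] [-0.    0.95 -0.22] [0.055 0.019 0.005] [-0.32  0.62  1.87 -0.01  0.66  2.03] 0.01355771677284434
[[-0.711, -0.01, -0.704], [0.704, -0.0, -0.711], [0.007, -1.0, 0.008]]
p [ 0.4959 -0.0496  0.0664] r 0.0626 ang 135.13351132480236 yaw 135.2946097645161 F [ 0.11 -0.2  -1.44] M [ 0.108  0.022 -0.074] t 17.0
[0,0,-0.0,-0.0004,0.0001,0,1], 
F [ 0.11 -0.2 ] T -0.069
F [-0.11  0.54] T -0.093
```

View pics/n_z.png

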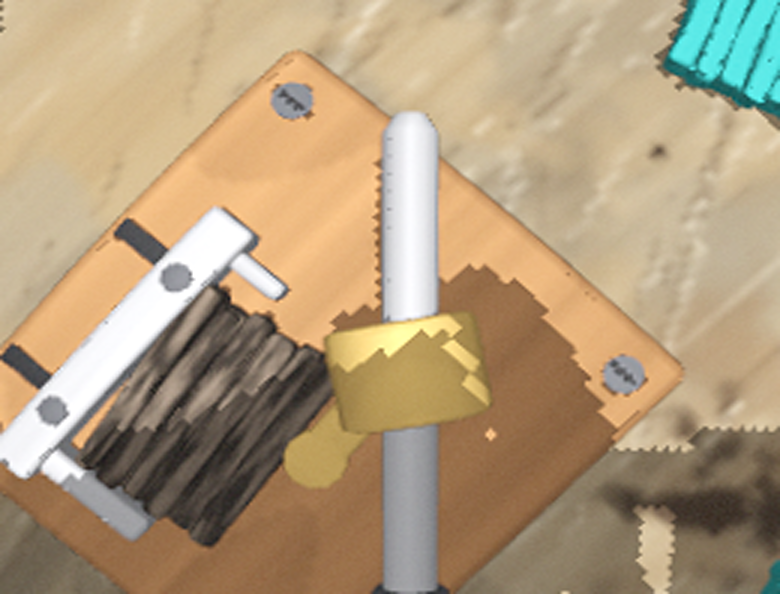

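Request:
jog_arm([
  [[0,0,3,-0.0024,-0.0024,0,1],[0,0,6,-0.0046,-0.0048,0,1],[0,0,8,-0.0061,-0.0065,0,1],[0,0,8,-0.0061,-0.0065,0,1]],
])

```text
time: 17.4
position: [0.4898, -0.0562, 0.0664]
tool_rot: [-0.22, -0.669, 0.673, 0.226]
ft_force: [-0.7, -0.1, -1.2]
grip_width: 0.0135
```

```bash
python3 avg.py 5;python3 look.py o;  python3 arc.py 0
```

```text
t 17.65 F [-0.39  0.17 -0.43] M [ 0.082 -0.004  0.011] sd [0.58 0.56 0.41 0.04 0.03 0.02]
T 0.018 rad 0.41 ccw 0.1
T -0.01 rad 0.23 ccw -0.34
17.65 [ 0.49   -0.0561  0.0664] [-0.2195 -0.6694  0.6729  0.2259] [-0.98 -0.47 -0.21] [ 0.066 -0.05   0.006] [-0.34  0.62  1.88 -0.01  0.65  1.88] 0.013656579663640705
[[-0.802, -0.01, -0.598], [0.598, -0.002, -0.802], [0.007, -1.0, 0.008]]
p [ 0.49   -0.0561  0.0664] r 0.0629 ang 143.14317084228122 yaw 143.2852713517455 F [0.47 0.44 0.17] M [ 0.051  0.057 -0.026] t 17.7
[0,0,-0.0,-0.0002,-0.0001,0,1], 
F [0.47 0.44] T -0.065
F [-0.29  0.26] T -0.028
```

View pics/o_z.png

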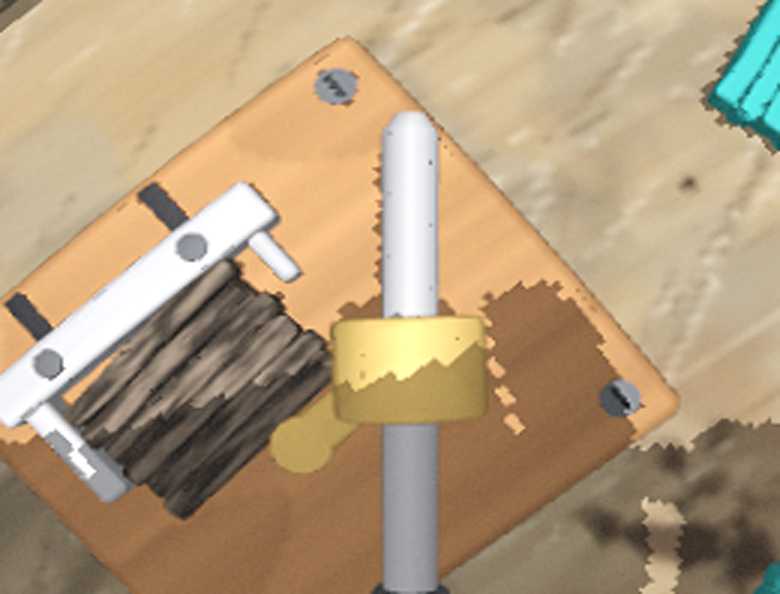

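Rod and eye are now aligned and centred: ring centre at column 410, rod at 411. No force is carried and the charcoal lies flush on the fence, so I'll withdraw.

Request:
jog_arm([
  [[0,0,0,-0.006,0.0045,0,1],[0,0,0,-0.014,0.0104,0,1],[0,0,0,-0.022,0.0164,0,1],[0,0,0,-0.03,0.0224,0,1],[0,0,0,-0.038,0.0283,0,1],[0,0,0,-0.048,0.0358,0,1],[0,0,0,-0.058,0.0432,0,1],[0,0,0,-0.064,0.0477,0,1]],
])

```text
time: 18.5
position: [0.4242, -0.0073, 0.0664]
tool_rot: [-0.219, -0.669, 0.673, 0.226]
ft_force: [-0.7, 0.3, -0.9]
grip_width: 0.0138
```

```bash
python3 shot.py p wrist
```

```text
18.5 [ 0.4242 -0.0073  0.0664] [-0.2187 -0.6694  0.6729  0.2264] [-0.73  0.34 -0.94] [ 0.074  0.007 -0.035] [-0.28  0.57  2.05 -0.01  0.53  1.94] 0.013827613761748467
[[-0.802, -0.012, -0.597], [0.597, -0.001, -0.802], [0.009, -1.0, 0.008]]
```

View pics/p_wrist.png

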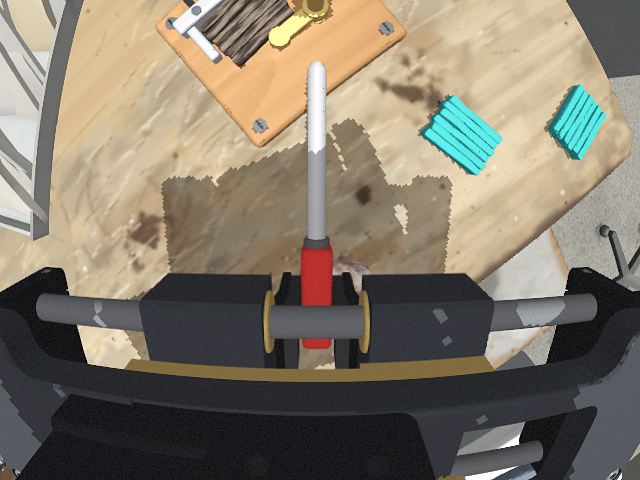

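The bar is out, with its tip at (317,65) well clear of the eye. I'll carry it back up and over to its original free spot.

Request:
jog_arm([
  [[0,0,0,-0.004,0.003,0.03,1],[0,0,0,-0.004,0.01,0.06,1],[0,0,8,0.0,0.03,0.06,1],[0,0,16,0.005,0.05,0.06,1],[0,0,24,0.01,0.07,0.06,1],[0,0,32,0.015,0.09,0.06,1],[0,0,40,0.017,0.114,0.06,1],[0,0,48,0.017,0.114,0.06,1]],
])

```text
time: 19.35
position: [0.4405, 0.1093, 0.1264]
tool_rot: [0.076, -0.7, 0.707, -0.07]
ft_force: [0.1, 0.0, -0.6]
grip_width: 0.0135
```

Request:
jog_arm([
  [[0,0,8,0,0,-0.02,1],[0,0,11,0,0,-0.05,1],[0,0,11,0,0,-0.08,1],[0,0,11,0,0,-0.1,1],[0,0,11,0,0,-0.1,1],[0,0,11,0,0,-0.1,1]],
])

```text
time: 19.95
position: [0.4406, 0.1093, 0.0264]
tool_rot: [0.143, -0.69, 0.697, -0.137]
ft_force: [0.0, -0.2, -0.6]
grip_width: 0.0134
```

```bash
python3 shot.py q wrist scene; python3 - <<'E'
import cv2
b=cv2.imread("pics/q_scene.png")[250:370,230:430]
cv2.imwrite("pics/q_z.png",cv2.resize(b,None,fx=4,fy=4,interpolation=cv2.INTER_CUBIC))
E
```

```text
19.95 [0.4406 0.1093 0.0264] [ 0.1426 -0.6896  0.6967 -0.1371] [ 0.02 -0.21 -0.59] [-0.047 -0.058 -0.007] [ 0.    0.68  2.   -0.02  0.47  1.2 ] 0.013391641798146234
[[-0.922, -0.006, 0.388], [-0.388, -0.011, -0.922], [0.009, -1.0, 0.008]]
```

View pics/q_z.png

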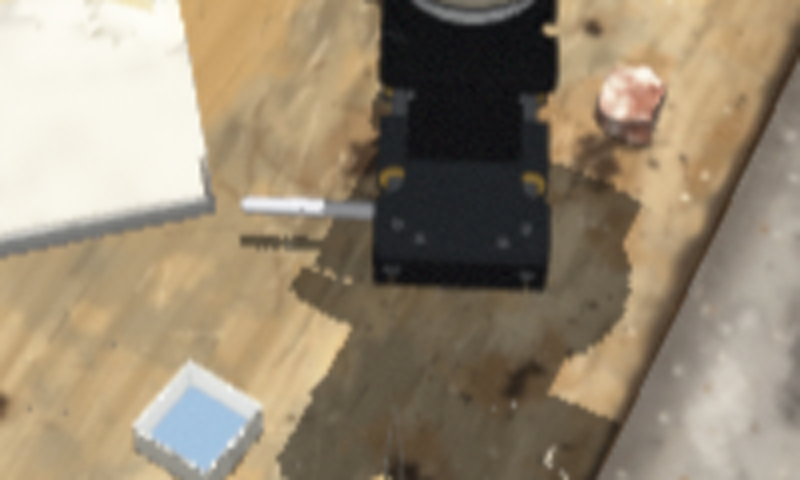

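View pics/q_wrist.png

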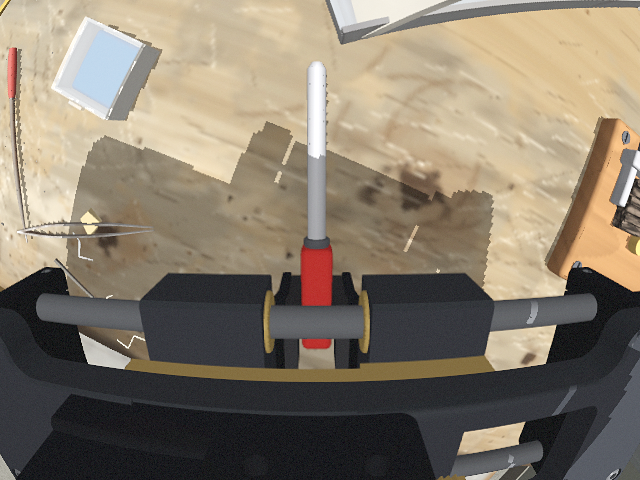

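Request:
jog_arm([
  [[0,0,0,0,0,-0.008,1],[0,0,0,0,0,-0.015,1],[0,0,0,0,0,-0.019,1],[0,0,0,0,0,-0.021,1],[0,0,0,0,0,-0.022,1],[0,0,0,0,0,-0.022,1]],
])

```text
time: 20.65
position: [0.4413, 0.1093, 0.0052]
tool_rot: [0.142, -0.689, 0.697, -0.138]
ft_force: [0.8, 0.4, -0.7]
grip_width: 0.0136
```

Request:
jog_arm([
  [[0,0,0,0,0,-0.001,1],[0,0,0,0,0,-0.001,1]],
])

```text
time: 20.85
position: [0.4413, 0.1093, 0.0041]
tool_rot: [0.142, -0.689, 0.697, -0.138]
ft_force: [-0.6, 0.3, 0.1]
grip_width: 0.0132
```

Request:
jog_arm([
  [[0,0,0,0,0,0,0.6],[0,0,0,0,0,0,0.4],[0,0,0,0,0,0,0.2],[0,0,0,0,0,0,0.0],[0,0,0,0,0,0,0.0],[0,0,0,0,0,0,0.0]],
])

```text
time: 21.45
position: [0.4413, 0.1093, 0.0042]
tool_rot: [0.142, -0.689, 0.697, -0.138]
ft_force: [-0.0, -0.7, 0.3]
grip_width: 0.0416
```

Jaws are open, 42 mm around the 14 mm grip. I'll rise and back off.

Request:
jog_arm([
  [[0,0,0,0,0,0.02,0],[0,0,0,0,0,0.05,0],[0,0,0,0,0,0.1,0],[0,0,0,0,0,0.15,0],[0,0,0,-0.01,0.03,0.2,0],[0,0,0,-0.02,0.07,0.22,0],[0,0,0,-0.02,0.11,0.22,0],[0,0,0,-0.02,0.11,0.22,0]],
])

```text
time: 22.25
position: [0.4214, 0.2234, 0.2259]
tool_rot: [0.142, -0.69, 0.696, -0.142]
ft_force: [0.4, -0.2, 0.4]
grip_width: 0.0436
```

```bash
python3 shot.py r top scene wrist; python3 - <<'E'
import cv2
a=cv2.imread("pics/r_scene.png")[190:340,280:400];b=cv2.imread("pics/r_top.png")[190:340,240:420]
cv2.imwrite("pics/r_z.png",cv2.hconcat([cv2.resize(a,None,fx=2.6,fy=4),cv2.resize(b,None,fx=2.6,fy=4)]))
cv2.imwrite("pics/r_t.png",cv2.resize(b[:80,80:],None,fx=7,fy=7,interpolation=cv2.INTER_CUBIC))
E
```

```text
22.25 [0.4214 0.2234 0.2259] [ 0.1419 -0.6897  0.6958 -0.1416] [ 0.36 -0.25  0.43] [-0.045  0.01   0.024] [ 0.26  0.33  1.79 -0.01  1.03  1.43] 0.04358402126746855
[[-0.92, 0.001, 0.393], [-0.393, -0.008, -0.92], [0.002, -1.0, 0.008]]
```

View pics/r_z.png

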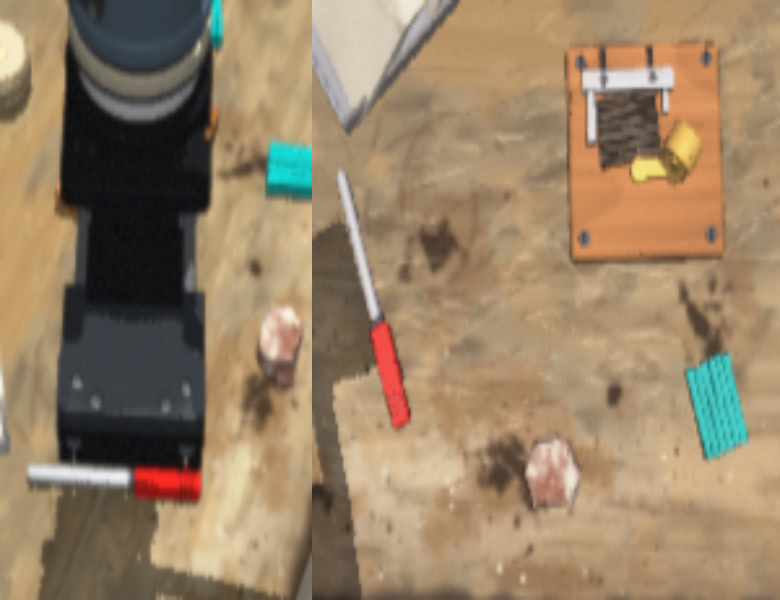

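View pics/r_t.png

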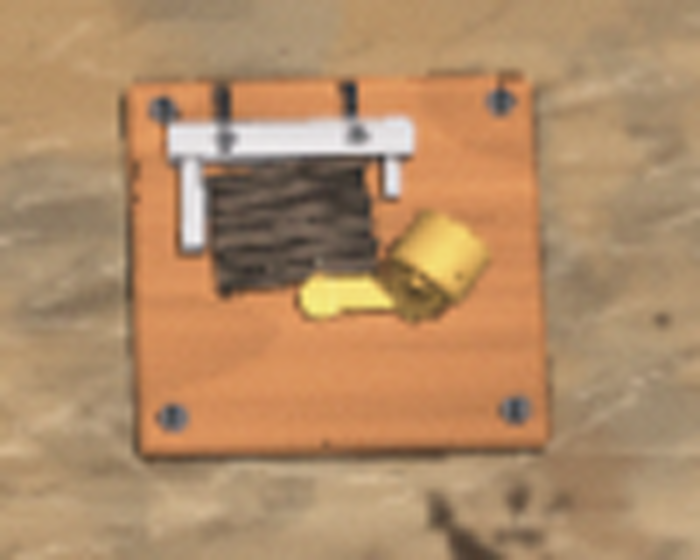

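View pics/r_wrist.png

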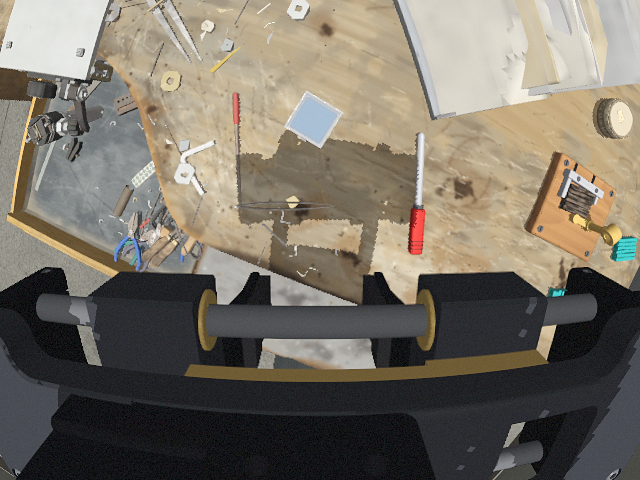

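The bar lies flat on the bench, well clear of the holder. In the top view the dog touches the charcoal, but the block looks skewed by about 5°, so I'll take one closer look.

Request:
jog_arm([
  [[0,0,0,0.0,-0.048,0.01,0],[0,0,0,0,-0.096,0.01,0],[0,0,0,0,-0.144,0.01,0],[0,0,0,0,-0.192,0.01,0],[0,0,0,0.01,-0.24,-0.01,0],[0,0,0,0.03,-0.285,-0.03,0],[0,0,0,0.05,-0.33,-0.05,0],[0,0,0,0.05,-0.33,-0.05,0]],
])

```text
time: 23.2
position: [0.4712, -0.1171, 0.1714]
tool_rot: [0.141, -0.689, 0.698, -0.135]
ft_force: [0.2, -0.0, 0.9]
grip_width: 0.0436
```

```bash
python3 shot.py s wrist; python3 - <<'E'
import cv2
w=cv2.imread("pics/s_wrist.png")[20:230,210:430];cv2.imwrite("pics/s_z.png",cv2.resize(w,None,fx=2.85,fy=2.85,interpolation=cv2.INTER_CUBIC))
E
```

```text
23.2 [ 0.4712 -0.1171  0.1714] [ 0.1406 -0.6894  0.6977 -0.1348] [ 0.23 -0.    0.87] [-0.008 -0.047 -0.013] [-0.46  0.42  1.83 -0.02  0.89  0.73] 0.04363089748399518
[[-0.924, -0.006, 0.382], [-0.382, -0.013, -0.924], [0.01, -1.0, 0.01]]
```

View pics/s_z.png

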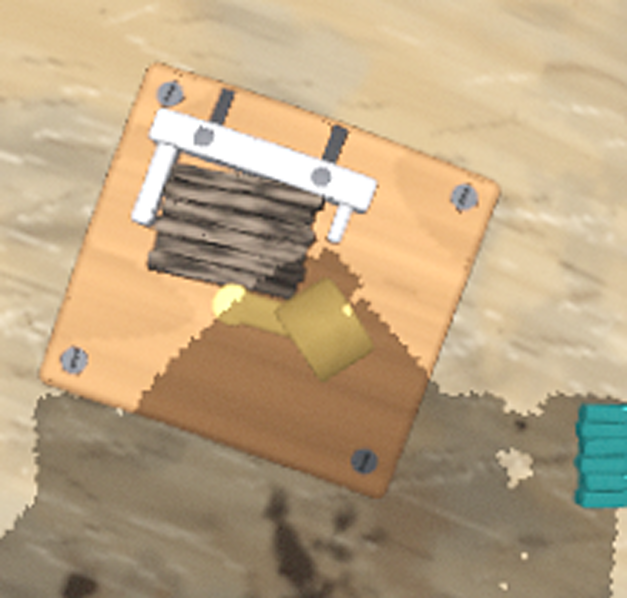

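The dog's nose, disc at (229,300), sits right on the charcoal's near edge at v≈284. The block bears on the fence at its right-hand corner, skewed about 6° against the left stop. The measured torque shows it was pressed firmly, so I'm handing in.

```bash
python3 - <<'E'
from rig import *
print(hand_in())
E
```

```text
the job is handed in; nothing more can be done
None
```

I slid the bar through the eye of the clamp screw and turned the screw about 63° clockwise. I stopped when the measured torque reached about 0.42 N m. I then centred the bar in the eye's play, drew it out, laid it back on the bench near where it started, and handed the job in at about 23 s.

**Last checks:**
- **Clamping force:** my estimate is about 10 N on the charcoal at the tightest point, assuming the screw's own friction is about 0.15 N m. I could not measure the force that remained after drawing the bar out. The screw should hold up to about 5.8 N.
- **Contact:** the last close view shows the dog's nose still touching the charcoal.
- **Bar:** the last scene and top views show it lying flat on the bench, clear of the holder. The gripper was open and clear of everything.
- **Bystanders:** none looked moved in the last pictures, but I did not measure them again.

**What disagreed:** the charcoal does not sit flush on the fence. It is skewed about 5–6°, with its right-hand corner on the fence and its left end apparently against the end stop. The screw also stopped about 3° short of what I worked out for a flush fit. I left it that way instead of reinserting the bar.

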